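# Unload the board preheater with a spatula

### The arm

A 7-joint arm with a two-finger parallel gripper is mounted at the origin on the work surface. World frame = base frame: x ahead of the robot, y to its left, z up, the work surface at z = 0. Lengths are in m, angles in rad, forces in N, time in s.
With the tool pointing down it reaches from about 0.425 to 0.875 m from the base axis. Payload 4.7 kg.
Tool frame: the origin (TCP) lies on the centre line of the jaws, within the pads' length; the fingertips stand ahead of it and the grasp point (between the pads) lies 2 mm behind it (nose_length is the z of the fingertips in the tool frame, in m); z points along the fingers, y is the line along which they close (so a half turn about z gives the same grasp; the last joint's range is limited). The gripper opens to 87 mm and grips with 3 to 60 N. Pads are 19 mm wide; open, the fingers measure 117 mm over their backs; the gripper's body (75 mm by 190 mm) begins 51 mm behind the grasp point.
Start: joints at [1.235, 0.321, -0.07, 1.45, 0.023, 1.371, -0.057], TCP at [0.223, -0.611, 0.24] pointing down, gripper open.
Joint ranges: [-2.86, 2.86], [-0.3, 2.09], [-1.38, 1.24], [0.06, 2.45], [-1.56, 4.7], [0.09, 2.05], [-2.69, 2.69]. Speed limits (rad/s): [2.57, 2.57, 3.14, 3.14, 3.14, 3.14, 3.14].

### API

Orientations are given as a rotation vector (axis times angle).
In Python, from bench import * gives the robot as it stands.
- The arm moves only by the tool send_rows, never from a script. Its arguments are lists of equal length, an entry for each row: "xyz": the shift along the tool's x, y, z in mm, a list of three; "dr": the turn, a rotation vector about the tool's x, y, z in rad, a list of three. A call has exactly 10 rows; each row is the pose to reach, as a shift and turn from the pose commanded when the call began, along the tool's axes at that moment; what a row does not reach only later rows make up. A row lasts 1/12 s, in which the tool goes at most 41.7 mm and 7.16 degrees, less where a joint would pass 70% of its speed; a pose out of reach is approached as far as the arm can. A call with a gripper value outside its range is refused whole. "jaw" is the finger opening in mm, from 0 to 87, set as the call begins (left out, the last holds). The fingers move at their own pace and stop on an object; "grip_force" is the grip in N (left out, the last holds). Time passes only in rows, so rows that repeat a pose let the fingers close, or fill a call up. It gives the time, the measured TCP pose, the force, the opening and the grip force at its end, in the units of the state.
- get_state(): the state, without advancing time (a new reading comes with each control period).
- get_image(name): name is "scene" or "top" or "wrist"; returns the picture (420x560x3 uint8, red, green, blue); there is no depth.
- calibration(name): a dict with "vfov" (degrees; the focal length in pixels is half the picture's height over the tangent of half this angle, whatever the lens; pixels are square), "cx", "cy" (the principal point, pixels), "k1" (the pictures are not rectified: a ray, as slopes to the right and down, at radius r is drawn at 1 + k1 r^2 times it, then the intrinsics apply), "rvec" (rotation vector, rad) and "tvec" (3), from world to camera coordinates, as OpenCV has them; the wrist camera has in their place "hand_eye" (4x4, takes a point from camera to tool coordinates, whose origin is the TCP and whose axes are the flange's). Camera axes: x right, y down, z forward; pixel columns grow to the right and rows downward; lengths in m; the calibration is good to about 2 mm. A picture is of the moment at which its call begins: read the wrist's pose just before it. calibration takes no time and is no camera call.
- close_job(): hands the job in; it is judged then, once.
The state is a dict: "time": time; "joint_positions": joint angles; "qd": joint speeds; "joint_torque": joint torques, N m; "position": TCP position; "tool_rot": TCP orientation; "ft_force": force on the tool from outside, world axes, zero at the start; "torque": the same for the moment, N m; "grip_width": opening from 0.0 (shut) to 1.0 (fully open); "grip_force": force on a finger pad.
Only numpy, scipy, OpenCV 4.12 (cv2) and the standard library are available. Lean on these libraries where they do the work, as an engineer would, in place of code of your own. Each camera call takes 0.05 s, during which the arm holds its last target. There are 200 camera calls.

### The job

Switch the board preheater off by pushing its lever over, away from the robot. Then take every circuit board from the preheater to the cooling rack with the spatula, sliding the blade under a board in its bay, carrying it level and gently, and laying each flat across the rails of a rack bay of its own; the boards are hot, so never touch them with the gripper and do not drop them or knock other things about. Finally slide the spatula, blade first, fully home into the slot of the wooden holder and let go.

Things in the scene. Friction and masses are not known exactly. Their poses are not given: they have to be found in the camera images.
- preheater: grey preheater, fixed; origin on the table under its housing's centre, x along the bays away from the robot, z up. Housing x -75..75, y -139..139 mm, top 40 mm up. Four rails along x (x -65..65, tops 58 mm above table, 18 above the channel floors) form 3 open-ended bays 44 mm wide, centres y -101, -27, 47; inner rails 30 wide, outer 16. Lever panel at y 85..139.
- power_lever (a joint): black power lever on the preheater's panel: 0 = leaning about 29 degrees towards the robot (on), 1.0 = fully over, leaning as far away along the preheater's x (off). It stays where it is left; a push of 1 to 2 N on its tip moves it.
- power_lever_tip (a point): centre of the ball (26 mm across) at the lever's end, 60 mm from its hinge, which lies 72 mm above the table along the preheater's y
- rack: low aluminium cooling rack, fixed; origin on the table under its middle bay's centre, x along the bays away from the robot, z up. 130 mm long (x), 224 mm wide (y); four rails along x spaced as on the preheater, tops 38 mm above the table, channel floors 20 mm above it, bays 44 mm wide, open at both ends.
- rack_bay0 (a point): centre of a bay of the cooling rack, level with the rail tops (38 mm above the table), x along the bay away from the robot; y -74 mm from the middle bay
- rack_bay1 (a point): centre of a bay of the cooling rack, level with the rail tops (38 mm above the table), x along the bay away from the robot; the middle bay
- rack_bay2 (a point): centre of a bay of the cooling rack, level with the rail tops (38 mm above the table), x along the bay away from the robot; y +74 mm from the middle bay
- board0_mid (a point): hot circuit board, green laminate 90 mm long (its x), 64 wide (y), 3 thick, about 70 g, with low black parts on top (to 8 mm above the laminate). Point: centre of the laminate, half-way up. Starts across the two rails of a preheater bay, its x along the bay. May be absent.
- board1_mid (a point): hot circuit board, green laminate 90 mm long (its x), 64 wide (y), 3 thick, about 70 g, with low black parts on top (to 8 mm above the laminate). Point: centre of the laminate, half-way up. Starts across the two rails of a preheater bay, its x along the bay. May be absent.
- board2_mid (a point): hot circuit board, green laminate 90 mm long (its x), 64 wide (y), 3 thick, about 70 g, with low black parts on top (to 8 mm above the laminate). Point: centre of the laminate, half-way up. Starts across the two rails of a preheater bay, its x along the bay. May be absent.
- spatula_mid (a point): flat spatula, 160 g, lying on the table. Point: on the grip, 16 mm above the underside; x from grip to blade, z up. Black grip block 22 mm wide, 32 high, x -70..40 mm; steel blade 34 wide, 2.5 thick, flush with the grip's underside, x 40..145. Balances about 30 mm ahead of this point.
- spatula_tip (a point): middle of the front edge of the spatula's blade, half-way up the blade's thickness; axes as the spatula's
- holder_mouth (a point): dark wooden holder, loose, 0.9 kg, on the table. Point: centre of its level slot's mouth, 18 mm above the table; x points into the slot, z up. Slot 46 mm wide, 12 high (floor 12, roof 24 mm above the table), 85 deep to an end wall. Block 80 wide, 46 high, x 0..95 mm; the slot floor goes on 40 mm in front of the mouth as a ledge.
- meter: bystander: flat red multimeter 150 x 75 x 37 mm, origin centre of underside; leave alone
- spool: bystander: aluminium spool 60 mm across, 40 mm high, origin centre of underside; leave alone
- jar: bystander: jar 50 mm across, 50 mm high, origin centre of underside; leave alone
- screwdriver: bystander: screwdriver lying flat along its x; leave alone
- tweezers: bystander: steel tweezers 120 mm long lying along its x, 8 mm high; leave alone
There are look-alikes about, which are no part of the job. What is shaped like the part that bears board0_mid but purple or white is not meant.

How it is judged:
On the way, in this order (a step that is already met when the one before it is completed fails the run):
1. the preheater is switched off (value of joint power_lever above 0.75 rad), for 0.2 s.
2. a board is lifted clear of the preheater on the blade (((height (world z) of board0_mid above 0.068 m and contact force between board0 and spatula above 0.1 N) or (height (world z) of board1_mid above 0.068 m and contact force between board1 and spatula above 0.1 N) or (height (world z) of board2_mid above 0.068 m and contact force between board2 and spatula above 0.1 N))), for 0.2 s.
3. every board lies flat in a bay of the cooling rack ((horizontal distance between board0_mid and rack_bay0 below 0.03 m or horizontal distance between board0_mid and rack_bay1 below 0.03 m or horizontal distance between board0_mid and rack_bay2 below 0.03 m) and z of board0_mid in the frame of rack_bay1 between -0.003 and 0.006 m and angle between each of board0_mid, board1_mid, board2_mid's own z axis and vertical below 0.08 rad and linear speed of each of board0, board1, board2 below 0.03 m/s and (horizontal distance between board1_mid and rack_bay0 below 0.03 m or horizontal distance between board1_mid and rack_bay1 below 0.03 m or horizontal distance between board1_mid and rack_bay2 below 0.03 m) and z of board1_mid in the frame of rack_bay1 between -0.003 and 0.006 m and (horizontal distance between board2_mid and rack_bay0 below 0.03 m or horizontal distance between board2_mid and rack_bay1 below 0.03 m or horizontal distance between board2_mid and rack_bay2 below 0.03 m) and z of board2_mid in the frame of rack_bay1 between -0.003 and 0.006 m), for 0.2 s.
4. the spatula is home in the holder's slot and released (x of spatula_tip in the frame of holder_mouth above 0.06 m and z of spatula_tip in the frame of holder_mouth between -0.008 and 0.008 m and y of spatula_tip in the frame of holder_mouth between -0.024 and 0.024 m and angle between the x axis of spatula_tip and the x axis of holder_mouth, either way round below 0.2 rad and angle between holder_mouth's own z axis and vertical below 0.05 rad and contact force between the fingers and spatula below 0.05 N and linear speed of spatula below 0.03 m/s), for 0.2 s.
At the end, for the whole second after the job is handed in: power lever past 0.75 rad; every board flat (within 0.08 rad) on the rack's rails, its centre within 30 mm of a bay's centre, at rest; the spatula's tip at least 60 mm deep in the holder's slot, aligned within 0.2 rad, released and at rest, the holder standing upright (all of step 3 and all of step 4 and value of joint power_lever above 0.75 rad); the robot touches nothing.
It fails at once if the gripper touches a hot board (contact force between any of the fingers, the arm and board0 above 0.5 N or contact force between any of the fingers, the arm and board1 above 0.5 N or contact force between any of the fingers, the arm and board2 above 0.5 N).
It fails at once if a board falls below the rack's rails (height (world z) of any of board0_mid, board1_mid, board2_mid below 0.03 m).
It fails at once if a board is dropped or flung (faster than 0.8 m/s) (linear speed of any of board0, board1, board2 above 0.8 m/s).
It fails at once if something that is not part of the job is knocked aside by more than 30 mm (distance of any of meter, spool, jar, screwdriver, tweezers from where it was at the start of the episode above 0.03 m).
Of board0, board1, board2 only 2 to 3 are there at a start; the rules pass over those that are not, and their reading is None.
At some moment in a run one of spatula, holder may be knocked a few centimetres aside while the robot is not near it.
It also fails if it takes over 210 s, if anything falls off the work surface, if the arm or the gripper's body presses on something with over 40 N, if the wrist force passes 120 N, or if a joint passes its speed limit or range.

## Working session

There is one attempt and no reset: what is moved stays moved. The work goes in short steps, Python scripts to look and compute and a tool call to move; the robot and the scene stay as the last step left them, time stands still between calls to the robot, and variables do not carry over. Pictures are saved under pics/ and viewed, at most 14 in all, crops included, and the job is handed in when it is done.

Besides the shell and the picture viewer there is one more tool, called after ">>>" as name(argument=value, ...), one argument or row to a line, values as JSON. send_rows: Moves the arm, as the interface text tells. Its arguments: {"type":"object","properties":{"xyz":{"type":"array"},"dr":{"type":"array"},"jaw":{"type":"number"},"grip_force":{"type":"number"}},"required":["xyz","dr"]}

```bash
mkdir -p pics; ls
python3 - <<'E'
from bench import *
import cv2
s=get_state();print(s)
for n in("scene","top"):
    print(n,calibration(n)); cv2.imwrite(f"pics/{n}0.png",get_image(n)[:,:,::-1])
print(calibration("wrist"))
try: print(nose_length)
except Exception as e: print(e)
E
```

```text
pics
{'time': 0.0, 'joint_positions': array([ 1.23510971,  0.32180269, -0.07008661,  1.45167174,  0.02258825,
        1.37080081, -0.05691484]), 'qd': array([ 0.00074783,  0.00068621,  0.00023379, -0.00095429, -0.00033277,
        0.00012532,  0.00086465]), 'joint_torque': array([ 3.74984247e-04, -4.91285813e+01, -4.03802712e-01, -3.12533748e+01,
       -6.38090051e-02,  4.37116460e-02,  1.75293439e-04]), 'position': array([ 0.22253363, -0.61016404,  0.23847632]), 'tool_rot': array([-3.09184233e+00, -5.46348246e-01,  6.51472084e-04]), 'ft_force': array([-0.11845342,  0.31968837,  0.05113251]), 'torque': array([ 0.00881569, -0.04910478,  0.04333614]), 'grip_force': 0.0, 'grip_width': 0.9974136681271473}
scene {'vfov': 52.788743944733575, 'cx': 281.9859566437233, 'cy': 214.28240783123834, 'k1': 0.045757817680147445, 'rvec': array([ 2.36979469,  0.63731188, -0.25532588]), 'tvec': array([-0.44713587, -0.15958027,  1.37304701])}
top {'vfov': 54.91085239151144, 'cx': 283.38919637283476, 'cy': 210.31105452228445, 'k1': -0.0645717401772193, 'rvec': array([ 2.11316117, -2.15238819,  0.14908501]), 'tvec': array([0.02840764, 0.55359223, 1.17804161])}
{'vfov': 58.74947757954391, 'cx': 277.4758255148272, 'cy': 208.97830219746425, 'k1': -0.05325685715958866, 'hand_eye': array([[-8.06181702e-04, -9.67086941e-01, -2.54444883e-01,
         6.92442117e-02],
       [ 9.99999366e-01, -9.79787775e-04,  5.55557536e-04,
         1.29580902e-04],
       [-7.86574423e-04, -2.54444274e-01,  9.67087118e-01,
        -1.45294221e-01],
       [ 0.00000000e+00,  0.00000000e+00,  0.00000000e+00,
         1.00000000e+00]])}
0.017
```

View pics/top0.png

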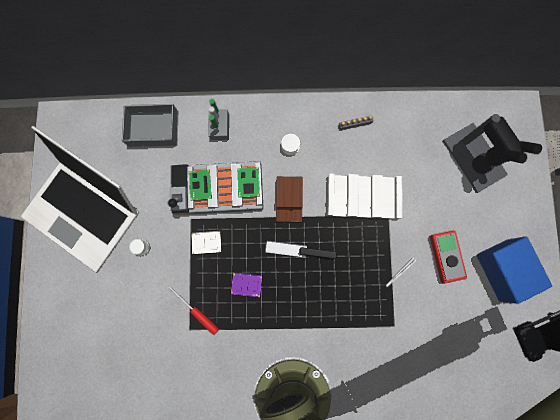

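View pics/scene0.png

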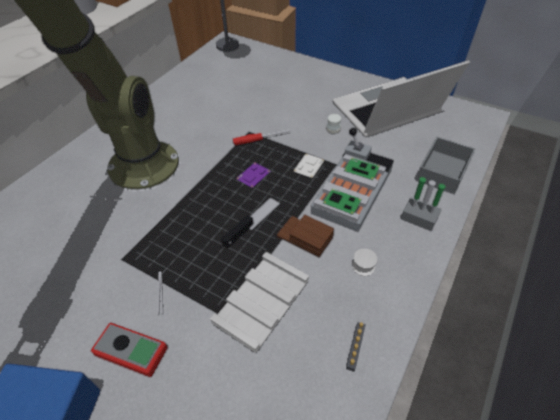

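The top picture shows the preheater at (217,187) with boards at (200,186) and (248,183). The holder is at (289,198) with its ledge towards the robot, the rack at (364,196), and the spatula at (300,250) with its blade to the left.
Possible mix-ups: the purple board at (246,285) and the white board at (206,242) are not meant. The green boards on the preheater are the ones to move.

```bash
cat > h.py <<'E'
from bench import *
import numpy as np, cv2
from scipy.spatial.transform import Rotation as R
def cam(n, s=None):
    c=calibration(n); f=210/np.tan(np.radians(c["vfov"]/2))
    if n=="wrist":
        T=np.eye(4); T[:3,:3]=R.from_rotvec(s["tool_rot"]).as_matrix(); T[:3,3]=s["position"]
        T=T@c["hand_eye"]; Rc=T[:3,:3].T; t=-Rc@T[:3,3]
    else: Rc=R.from_rotvec(c["rvec"]).as_matrix(); t=c["tvec"]
    return f,c,Rc,np.array(t)
def p2w(n,uv,z,s=None):
    f,c,Rc,t=cam(n,s); d=np.array([(uv[0]-c["cx"])/f,(uv[1]-c["cy"])/f]); q=d.copy()
    for _ in range(20): q=d/(1+c["k1"]*(q@q))
    r=Rc.T@np.array([q[0],q[1],1]); o=-Rc.T@t
    return o+r*(z-o[2])/r[2]
def w2p(n,P,s=None):
    f,c,Rc,t=cam(n,s); X=Rc@np.array(P)+t; q=X[:2]/X[2]
    return q*(1+c["k1"]*(q@q))*f+[c["cx"],c["cy"]]
def snap(n,name,box=None,k=1):
    im=np.ascontiguousarray(get_image(n)[:,:,::-1])
    cv2.imwrite(f"pics/{name}_raw.png",im)
    if box: im=im[box[1]:box[3],box[0]:box[2]]
    cv2.imwrite(f"pics/{name}.png",cv2.resize(im,None,fx=k,fy=k,interpolation=cv2.INTER_CUBIC))
def go(goal_xyz=None,Rg=None,s=None):
    s=s or get_state(); R0=R.from_rotvec(s["tool_rot"])
    if goal_xyz is not None: print("xyz mm",np.round(R0.inv().apply(np.array(goal_xyz)-s["position"])*1000,1))
    if Rg is not None: print("dr",np.round((R0.inv()*Rg).as_rotvec(),3))
def down(yaw): # tool x axis at yaw in world, z down
    c,s=np.cos(yaw),np.sin(yaw)
    return R.from_matrix(np.array([[c,s,0],[s,-c,0],[0,0,-1]]))
E
python3 - <<'E'
from h import *
im=cv2.imread("pics/top0.png")[150:270,160:420]
cv2.imwrite("pics/c1.png",cv2.resize(im,None,fx=3,fy=3,interpolation=cv2.INTER_CUBIC))
s=get_state(); print(np.round(R.from_rotvec(s["tool_rot"]).as_matrix(),2))
E
```

```text
[[ 0.94  0.34 -0.  ]
 [ 0.34 -0.94  0.  ]
 [-0.   -0.   -1.  ]]
```

View pics/c1.png

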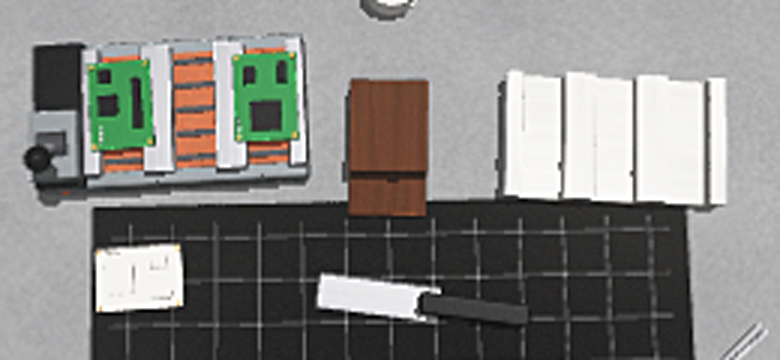

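The crop shows both green boards. Their centres are near crop pixels (121,104) and (266,99). The lever ball is at (38,157), and the holder mouth faces the robot. The spatula tip is at (318,291) and its grip end at (527,314). The rack rails run from y 72 to 200.

Run:
```python
from h import *
for n,c,z in [("bL",(88,62),.061),("bL",(148,58),.061),("bL",(155,148),.061),("bL",(93,150),.061),("bR",(233,56),.061),("bR",(293,52),.061),("bR",(298,143),.061),("bR",(239,145),.061),
 ("lever",(38,157),.072+.06*np.cos(.506)),("preh FR",(308,180),.04),("preh BR",(302,40),.04),("holder BL",(350,80),.046),("BR",(428,80),.046),("mouthL top",(351,172),.046),("mouthR",(427,174),.046),("ledgeL",(349,215),.012),("ledgeR",(427,215),.012),
 ("tip",(318,291),.002),("bl/grip mid",(428,304),.032),("grip end",(527,314),.032),("rack rail1 back L",(508,72),.038),("front L",(500,197),.038),("rack back R",(724,78),.038),("front R",(724,203),.038)]:
    print(n,np.round(p2w("top",(160+c[0]/3,150+c[1]/3),z),3))
```

```text
bL [0.679 0.303 0.061]
bL [0.682 0.241 0.061]
bL [0.589 0.233 0.061]
bL [0.588 0.296 0.061]
bR [0.682 0.155 0.061]
bR [0.685 0.094 0.061]
bR [0.591 0.089 0.061]
bR [0.59  0.149 0.061]
lever [0.571 0.333 0.124]
preh FR [0.557 0.081 0.04 ]
preh BR [0.703 0.086 0.04 ]
holder BL [0.658 0.037 0.046]
BR [ 0.656 -0.042  0.046]
mouthL top [0.563 0.037 0.046]
mouthR [ 0.56  -0.039  0.046]
ledgeL [0.524 0.041 0.012]
ledgeR [ 0.522 -0.039  0.012]
tip [0.447 0.074 0.002]
bl/grip mid [ 0.43  -0.037  0.032]
grip end [ 0.418 -0.136  0.032]
rack rail1 back L [ 0.665 -0.125  0.038]
front L [ 0.536 -0.112  0.038]
rack back R [ 0.655 -0.347  0.038]
front R [ 0.525 -0.338  0.038]
```

Run:
```python
from h import *
go([.48,-.33,.24],down(0))
```

```text
xyz mm [ 337.9 -175.    -1.1]
dr [-0.002  0.     0.35 ]
```

>>> send_rows(
  xyz=[
    [20,-10,0],
    [55,-28,0],
    [93,-48,0],
    [131,-68,0],
    [169,-88,0],
    [207,-107,0],
    [245,-127,0],
    [283,-147,0],
    [315,-163,0],
    [338,-175,0],
  ],
  dr=[
    [0,0,0.03],
    [0,0,0.07],
    [0,0,0.1],
    [0,0,0.14],
    [0,0,0.18],
    [0,0,0.22],
    [0,0,0.26],
    [0,0,0.3],
    [0,0,0.33],
    [0,0,0.35],
  ],
  jaw=0,
  grip_force=20,
)

```text
time: 0.93
position: [0.4832, -0.3257, 0.2393]
tool_rot: [-3.14, -0.005, -0.002]
ft_force: [0.4, 0.1, -0.4]
grip_width: 0.328
grip_force: 0.0
```

>>> send_rows(
  xyz=[
    [3,-20,0],
    [8,-55,0],
    [14,-92,0],
    [19,-130,0],
    [25,-168,0],
    [31,-206,0],
    [37,-244,0],
    [40,-280,0],
    [40,-310,0],
    [40,-330,0],
  ],
  dr=[
    [0,0,0],
    [0,0,0],
    [0,0,0],
    [0,0,0],
    [0,0,0],
    [0,0,0],
    [0,0,0],
    [0,0,0],
    [0,0,0],
    [0,0,0],
  ],
)

```text
time: 1.77
position: [0.5198, 0.0039, 0.2393]
tool_rot: [-3.14, -0.007, 0.001]
ft_force: [0.2, -0.4, 0.1]
grip_width: 0.006
grip_force: 0.0
```

>>> send_rows(
  xyz=[
    [0,-20,0],
    [0,-55,0],
    [0,-92,0],
    [0,-130,0],
    [0,-168,0],
    [-5,-206,0],
    [-10,-240,0],
    [-20,-270,0],
    [-30,-290,0],
    [-30,-290,0],
  ],
  dr=[
    [0,0,0],
    [0,0,0],
    [0,0,0],
    [0,0,0],
    [0,0,0],
    [0,0,0],
    [0,0,0],
    [0,0,0],
    [0,0,0],
    [0,0,0],
  ],
)

```text
time: 2.6
position: [0.4863, 0.2959, 0.2394]
tool_rot: [-3.138, -0.015, 0.004]
ft_force: [-0.7, 0.9, 0.3]
grip_width: 0.007
grip_force: 0.0
```

Run:
```python
from h import *
s=get_state();print(s["position"],np.round(R.from_rotvec(s["tool_rot"]).as_matrix(),3),s["joint_positions"])
snap("wrist","w1")
print(w2p("wrist",[.571,.333,.124],s))
```

```text
[0.48633635 0.29592889 0.23939468] [[ 1.     0.009 -0.002]
 [ 0.009 -1.     0.003]
 [-0.002 -0.003 -1.   ]] [ 0.0743711   0.22083685 -0.76255243  1.63506378  0.15176379  1.34788543
 -2.27107646]
[223.30273857  86.97060742]
```

View pics/w1.png

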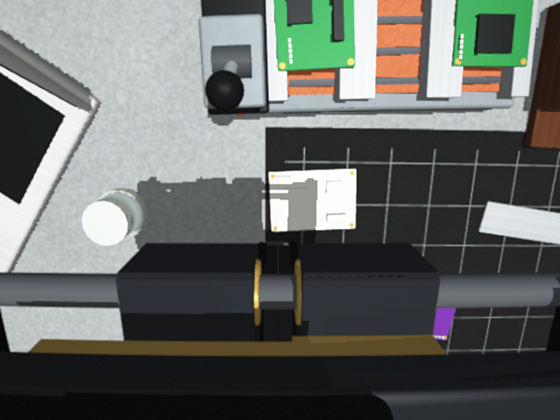

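The black lever ball is at (224,91), 4 px from the prediction, so the estimate is confirmed. The green boards are at the upper right, and the look-alike white board is on the mat.

>>> send_rows(
  xyz=[
    [4,-5,10],
    [9,-12,30],
    [14,-19,50],
    [19,-26,70],
    [24,-32,90],
    [29,-37,105],
    [29,-37,114],
    [29,-37,114],
    [29,-37,114],
    [29,-37,114],
  ],
  dr=[
    [0,0,0],
    [0,0,0],
    [0,0,0],
    [0,0,0],
    [0,0,0],
    [0,0,0],
    [0,0,0],
    [0,0,0],
    [0,0,0],
    [0,0,0],
  ],
)

```text
time: 3.48
position: [0.5201, 0.3261, 0.1263]
tool_rot: [-3.141, 0.002, -0.002]
ft_force: [-0.4, -0.8, 0.3]
grip_width: 0.008
grip_force: 0.0
```

>>> send_rows(
  xyz=[
    [8,0,0],
    [18,0,0],
    [28,0,0],
    [38,0,0],
    [48,0,0],
    [58,0,0],
    [68,0,0],
    [78,0,0],
    [86,0,0],
    [90,0,0],
  ],
  dr=[
    [0,0,0],
    [0,0,0],
    [0,0,0],
    [0,0,0],
    [0,0,0],
    [0,0,0],
    [0,0,0],
    [0,0,0],
    [0,0,0],
    [0,0,0],
  ],
)

```text
time: 4.32
position: [0.599, 0.3269, 0.1245]
tool_rot: [3.135, 0.006, -0.037]
ft_force: [-34.2, -8.2, 19.2]
grip_width: 0.005
grip_force: 18.3
```

Run:
```python
from h import *
s=get_state();print(s["position"],s["ft_force"],s["joint_positions"])
```

```text
[0.59895416 0.32685184 0.12448942] [-34.23801116  -8.23993781  19.21282633] [-0.0585374   0.56768386 -0.67217776  1.45470296  0.34918765  1.26662712
 -2.33330516]
```

>>> send_rows(
  xyz=[
    [-8,0,0],
    [-20,0,0],
    [-35,0,0],
    [-50,0,0],
    [-65,0,0],
    [-80,0,0],
    [-95,0,-5],
    [-105,0,-20],
    [-110,0,-40],
    [-110,0,-60],
  ],
  dr=[
    [0,0,0],
    [0,0,0],
    [0,0,0],
    [0,0,0],
    [0,0,0],
    [0,0,0],
    [0,0,0],
    [0,0,0],
    [0,0,0],
    [0,0,0],
  ],
)

```text
time: 5.15
position: [0.4988, 0.3265, 0.186]
tool_rot: [3.141, 0.002, -0.001]
ft_force: [-0.1, 0.8, -0.0]
grip_width: 0.006
grip_force: 0.0
```

Run:
```python
from h import *
s=get_state();print(s["position"],s["ft_force"],s["joint_positions"],np.round(R.from_rotvec(s["tool_rot"]).as_matrix(),3))
snap("wrist","w2")
c=w2p("wrist",[.629,.335,.124],s);print(c)
```

```text
[0.4988205  0.32654397 0.18597756] [-0.0523019   0.832853   -0.01396873] [-6.63969415e-05  3.25494132e-01 -7.53986238e-01  1.63961040e+00
  2.31754576e-01  1.26943879e+00 -2.36697056e+00] [[ 1.     0.001 -0.   ]
 [ 0.001 -1.    -0.001]
 [-0.     0.001 -1.   ]]
[260.23135688 -11.74112856]
```

View pics/w2.png

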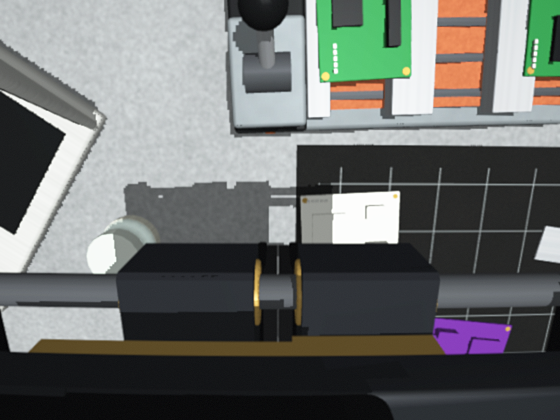

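The lever now leans away, with its ball at (262,5). The left board's near corners are at (320,81) and (411,78), and the rail fronts are at about (392,115) and (431,115).

Run:
```python
from h import *
s=get_state()
P=lambda c,z:np.round(p2w("wrist",c,z,s),4)
print("ball",P((262,5),.124))
for c in [(309,117),(330,117),(392,115),(431,115),(494,112)]: print("rail",P(c,.058))
print("board",P((320,81),.061),P((411,78),.061),P((526,75),.061))
# edges of rail2 and board via enlarged crop
im=cv2.imread("pics/w2_raw.png")[0:135,300:560]
cv2.imwrite("pics/c2.png",cv2.resize(im,None,fx=3,fy=3,interpolation=cv2.INTER_CUBIC))
```

```text
ball [0.6257 0.336  0.124 ]
rail [0.5677 0.3051 0.058 ]
rail [0.5677 0.2898 0.058 ]
rail [0.5694 0.2445 0.058 ]
rail [0.5697 0.2156 0.058 ]
rail [0.5725 0.1683 0.058 ]
board [0.5926 0.298  0.061 ] [0.5951 0.2335 0.061 ] [0.5988 0.1494 0.061 ]
```

View pics/c2.png

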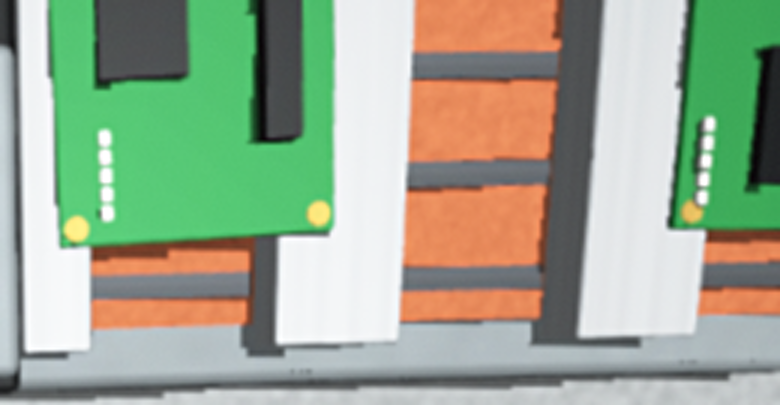

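Run:
```python
from h import *
s=get_state()
P=lambda c,z:p2w("wrist",(300+c[0]/3,c[1]/3),z,s)
for a,b,z in [((398,342),(413,0),.058),((579,336),(603,0),.058),((60,245),(50,0),.061),((332,234),(332,0),.061),((90,350),(276,344),.058),((398,342),(579,336),.058)]:
    A,B=P(a,z),P(b,z); d=B-A; print(np.round(A[:2],4),np.round(B[:2],4),"ang",round(np.arctan2(d[1],d[0]),3))
go([.429,-.057,.18],down(1.433))
```

```text
[0.5704 0.2144] [0.6476 0.2174] ang 0.038
[0.5724 0.1691] [0.649  0.1722] ang 0.04
[0.5921 0.298 ] [0.6455 0.3015] ang 0.064
[0.5951 0.2337] [0.6463 0.2373] ang 0.069
[0.5679 0.2898] [0.5696 0.2445] ang -1.534
[0.5704 0.2144] [0.5724 0.1691] ang -1.526
xyz mm [-72.8 385.    9.4]
dr [ 0.003 -0.007 -1.433]
```

>>> send_rows(
  xyz=[
    [0,15,-2],
    [0,45,-6],
    [0,83,-10],
    [0,122,-14],
    [0,160,-14],
    [-2,199,-14],
    [-4,238,-14],
    [-6,277,-14],
    [-9,315,-14],
    [-9,345,-14],
  ],
  dr=[
    [0,0,-0.06],
    [0,0,-0.18],
    [0,0,-0.3],
    [0,0,-0.42],
    [0,0,-0.54],
    [0,0,-0.66],
    [0,0,-0.78],
    [0,0,-0.9],
    [0,0,-1.02],
    [0,0,-1.14],
  ],
  jaw=60,
)

```text
time: 6.03
position: [0.492, 0.0026, 0.2001]
tool_rot: [2.74, 1.534, 0.001]
ft_force: [0.6, -0.2, 0.2]
grip_width: 0.653
grip_force: 0.0
```

Run:
```python
from h import *
s=get_state();print(s["position"],s["joint_positions"])
go([.455,-.057,.16],down(1.433))
```

```text
[0.49203711 0.00256076 0.20008464] [ 0.59849478  0.03890714 -0.66697209  1.86754291  0.02675936  1.24199451
 -0.62657907]
xyz mm [-70.1  -0.5  40.1]
dr [ 0.002  0.001 -0.412]
```

>>> send_rows(
  xyz=[
    [-8,-2,4],
    [-16,-5,10],
    [-25,-8,18],
    [-34,-11,26],
    [-42,-14,34],
    [-50,-16,40],
    [-50,-16,40],
    [-50,-16,40],
    [-50,-16,40],
    [-50,-16,40],
  ],
  dr=[
    [0,0,-0.06],
    [0,0,-0.12],
    [0,0,-0.18],
    [0,0,-0.24],
    [0,0,-0.293],
    [0,0,-0.293],
    [0,0,-0.293],
    [0,0,-0.293],
    [0,0,-0.293],
    [0,0,-0.293],
  ],
)

```text
time: 6.87
position: [0.4525, -0.0289, 0.1602]
tool_rot: [2.492, 1.912, 0.002]
ft_force: [-0.7, -0.6, 0.8]
grip_width: 0.688
grip_force: 0.0
```

Run:
```python
from h import *
s=get_state();print(s["position"],s["joint_positions"])
snap("wrist","w3")
for P in [(.447,.074,.002),(.43,-.037,.032),(.418,-.136,.032)]: print(w2p("wrist",P,s))
np.save("s3.npy",np.r_[s["position"],s["tool_rot"]])
go([.429,-.057,.16],down(1.433))
```

```text
[ 0.45249978 -0.02889134  0.16015917] [ 0.64949415 -0.02237081 -0.63028097  2.00092394 -0.01426502  1.15743913
 -0.23689483]
[235.62493249  72.88902023]
[251.51698012 222.54789726]
[270.61756991 335.27584935]
xyz mm [-33.2 -15.3   0.1]
dr [ 0.001 -0.    -0.124]
```

View pics/w3.png

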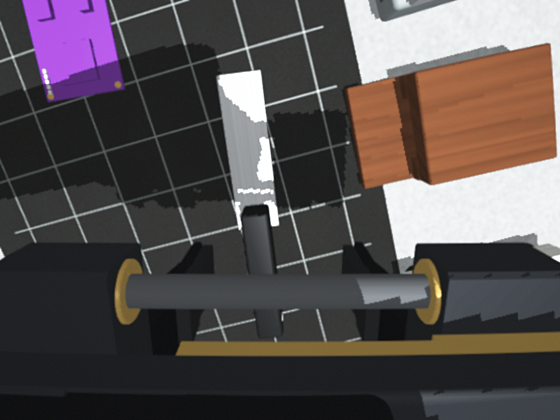

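The wrist view shows the spatula: blade tip edge at (219,74) to (261,71), blade base at (240,222) to (278,225), and grip top from (257,208) to (270,335). The holder top's mouth edge runs (414,75) to (432,183).

Run:
```python
from h import *
s=get_state()
P=lambda c,z:p2w("wrist",c,z,s)
t=P((240,72.5),.0025); b=(P((240,222),.0025)+P((278,225),.0025))/2; g=P((257,208),.032); ge=P((270,335),.032)
print(t,b,g,ge)
for a in(b,g,ge):
    d=t-a; print(np.linalg.norm(d[:2]),np.arctan2(d[1],d[0]))
for n,c,z in[("ledgeL",(347,88),.012),("ledgeR",(367,188),.012),("mouth top",(414,75),.046),("mouth top",(432,183),.046),("back",(548,44),.046),("back",(556,157),.046)]: print(n,np.round(P(c,z),4))
d=t-g; yaw=np.arctan2(d[1],d[0]); u=np.array([np.cos(yaw),np.sin(yaw)]); tgt=t[:2]-u*.135
print(yaw,tgt); go([*tgt,.10],down(yaw))
```

```text
[0.45014675 0.07332078 0.0025    ] [ 0.4313775 -0.0475318  0.0025   ] [ 0.43700683 -0.02699691  0.032     ] [ 0.41740894 -0.13556516  0.032     ]
0.12230139534433221 1.4167202320188963
0.1011745810847249 1.440554663329216
0.21143580796869454 1.415335150332324
ledgeL [0.5256 0.0407 0.012 ]
ledgeR [ 0.5245 -0.0387  0.012 ]
mouth top [0.5645 0.0373 0.046 ]
mouth top [ 0.5641 -0.0383  0.046 ]
back [0.6573 0.0351 0.046 ]
back [ 0.6556 -0.0429  0.046 ]
1.440554663329216 [ 0.4326138  -0.06053584]
xyz mm [-35.7 -10.9  60.1]
dr [ 0.001 -0.    -0.131]
```

>>> send_rows(
  xyz=[
    [-8,-3,8],
    [-18,-7,22],
    [-28,-10,40],
    [-36,-13,58],
    [-36,-13,78],
    [-36,-13,98],
    [-36,-13,116],
    [-36,-13,128],
    [-36,-13,133],
    [-36,-13,133],
  ],
  dr=[
    [0,0,-0.03],
    [0,0,-0.06],
    [0,0,-0.09],
    [0,0,-0.111],
    [0,0,-0.111],
    [0,0,-0.111],
    [0,0,-0.111],
    [0,0,-0.111],
    [0,0,-0.111],
    [0,0,-0.111],
  ],
)

```text
time: 7.75
position: [0.4292, -0.0602, 0.0257]
tool_rot: [-2.381, -2.047, 0.001]
ft_force: [-1.2, -0.2, -0.1]
grip_width: 0.689
grip_force: 0.0
```

Run:
```python
from h import *
s=get_state();print(s["position"],s["joint_positions"]); go([.4305,-.060,.027],down(1.42))
```

```text
[ 0.42920246 -0.06024045  0.02573665] [ 0.65501306  0.13801847 -0.59759002  2.16944746  0.10116884  0.8622741
 -0.15496681]
xyz mm [ 0.4  1.2 -1.3]
dr [-0.002 -0.001  0.   ]
```

Good. Closing, then lifting 60 mm.

>>> send_rows(
  xyz=[
    [0,0,0],
    [0,0,0],
    [0,0,0],
    [0,0,0],
    [0,0,0],
    [0,0,0],
    [0,0,0],
    [0,0,0],
    [0,0,0],
    [0,0,0],
  ],
  dr=[
    [0,0,0],
    [0,0,0],
    [0,0,0],
    [0,0,0],
    [0,0,0],
    [0,0,0],
    [0,0,0],
    [0,0,0],
    [0,0,0],
    [0,0,0],
  ],
  jaw=10,
  grip_force=55,
)

```text
time: 8.58
position: [0.4297, -0.0608, 0.0267]
tool_rot: [2.383, 2.047, -0.001]
ft_force: [-2.1, 0.4, 3.8]
grip_width: 0.249
grip_force: 55.0
```

>>> send_rows(
  xyz=[
    [0,0,-3],
    [0,0,-10],
    [5,0,-20],
    [10,0,-32],
    [15,0,-45],
    [20,0,-58],
    [25,0,-70],
    [30,0,-80],
    [30,0,-85],
    [30,0,-85],
  ],
  dr=[
    [0,0,0],
    [0,0,0],
    [0,0,0],
    [0,0,0],
    [0,0,0],
    [0,0,0],
    [0,0,0],
    [0,0,0],
    [0,0,0],
    [0,0,0],
  ],
)

```text
time: 9.42
position: [0.4352, -0.0308, 0.113]
tool_rot: [2.38, 2.047, 0.002]
ft_force: [0.6, -1.2, -1.7]
grip_width: 0.246
grip_force: 55.0
```

Run:
```python
from h import *
s=get_state();print(s["position"],s["joint_positions"],s["ft_force"],s["torque"])
snap("wrist","w4")
```

```text
[ 0.4351994  -0.03082799  0.11298725] [ 0.64777534 -0.00694689 -0.62997873  2.09127598 -0.00340618  1.05332301
 -0.1308476 ] [ 0.63653909 -1.20942179 -1.74027037] [-0.07262222 -0.08642913 -0.00697145]
```

View pics/w4.png

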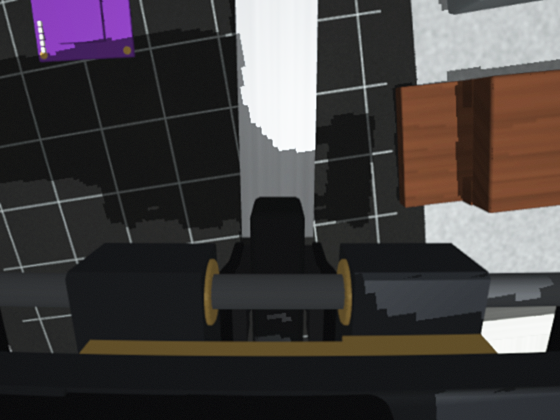

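The spatula is gripped in line with the tool. The grip's front edge is at row 198 and the blade runs out of the top of the frame.

Run:
```python
from h import *
s=get_state(); B=s["position"][2]-.0267
Rt=R.from_rotvec(s["tool_rot"])
T=lambda c,z: np.round(Rt.inv().apply(p2w("wrist",c,z,s)-s["position"])*1000,1)
print("grip front top",T((254,199),B+.032),T((303,199),B+.032))
im=cv2.cvtColor(cv2.imread("pics/w4_raw.png"),cv2.COLOR_BGR2GRAY).astype(float)
for r in (2,40,80,120,215):
    row=im[r]; g=np.diff(cv2.GaussianBlur(im,(3,3),0)[r]); l=225+np.argmax(g[225:260]); q=300+np.argmin(g[300:330])
    a,b=T((l+.5,r),B+.0025),T((q+.5,r),B+.0025); print(r,l,q,a,b,b[1]-a[1])
go([.46,-.03,.16],down(0.04))
```

```text
grip front top [36.2 -9.  -5.3] [36.2  9.8 -5.3]
2 234 317 [113.6 -17.8  24.1] [113.5  16.7  24.1] 34.5
40 240 316 [ 98.6 -15.6  24.1] [98.6 16.6 24.1] 32.2
80 242 316 [ 82.3 -15.1  24.1] [82.2 17.  24.2] 32.1
120 250 315 [ 65.3 -11.9  24.1] [65.3 16.9 24.2] 28.799999999999997
215 240 313 [ 21.5 -17.4  24.2] [21.5 17.  24.2] 34.4
xyz mm [  4.9  25.1 -47.9]
dr [ 1.00e-03 -0.00e+00  1.38e+00]
```

>>> send_rows(
  xyz=[
    [3,1,-4],
    [8,3,-10],
    [15,5,-18],
    [22,8,-26],
    [29,10,-34],
    [36,12,-40],
    [43,14,-45],
    [50,17,-47],
    [57,19,-47],
    [64,21,-47],
  ],
  dr=[
    [0,0,0.06],
    [0,0,0.16],
    [0,0,0.28],
    [0,0,0.4],
    [0,0,0.52],
    [0,0,0.64],
    [0,0,0.76],
    [0,0,0.88],
    [0,0,1.0],
    [0,0,1.1],
  ],
)

```text
time: 10.3
position: [0.4642, 0.0289, 0.1577]
tool_rot: [-3.103, -0.49, 0.003]
ft_force: [0.2, 0.3, -1.2]
grip_width: 0.247
grip_force: 55.0
```

>>> send_rows(
  xyz=[
    [0,0,0],
    [0,0,0],
    [0,0,0],
    [0,0,0],
    [0,0,0],
    [0,0,0],
    [0,0,0],
    [0,0,0],
    [0,0,0],
    [0,0,0],
  ],
  dr=[
    [0,0,0.06],
    [0,0,0.12],
    [0,0,0.18],
    [0,0,0.24],
    [0,0,0.28],
    [0,0,0.28],
    [0,0,0.28],
    [0,0,0.28],
    [0,0,0.28],
    [0,0,0.28],
  ],
)

```text
time: 11.13
position: [0.4645, 0.0291, 0.1584]
tool_rot: [3.141, 0.063, -0.001]
ft_force: [-0.7, 0.3, -1.1]
grip_width: 0.247
grip_force: 55.0
```

Run:
```python
from h import *
s=get_state();print(s["position"],s["joint_positions"]); go([.42,.2615,.13],down(.045))
```

```text
[0.4644918  0.02905161 0.15835785] [ 0.5832735   0.01527626 -0.70055595  1.97460183  0.01085619  1.15575992
 -1.65231896]
xyz mm [ -35.1 -234.    28.3]
dr [ 0.     0.    -0.005]
```

>>> send_rows(
  xyz=[
    [-3,-10,2],
    [-7,-35,6],
    [-11,-65,10],
    [-16,-97,14],
    [-21,-129,18],
    [-26,-161,22],
    [-30,-193,26],
    [-35,-217,28],
    [-35,-231,28],
    [-35,-234,28],
  ],
  dr=[
    [0,0,-0.005],
    [0,0,-0.005],
    [0,0,-0.005],
    [0,0,-0.005],
    [0,0,-0.005],
    [0,0,-0.005],
    [0,0,-0.005],
    [0,0,-0.005],
    [0,0,-0.005],
    [0,0,-0.005],
  ],
)

```text
time: 11.97
position: [0.4184, 0.2656, 0.1306]
tool_rot: [-3.138, -0.08, 0.001]
ft_force: [-0.4, 0.0, -1.6]
grip_width: 0.247
grip_force: 55.0
```

>>> send_rows(
  xyz=[
    [0,0,3],
    [0,0,10],
    [0,0,18],
    [0,0,26],
    [0,0,34],
    [0,0,42],
    [0,0,50],
    [0,0,55],
    [0,0,55],
    [0,0,55],
  ],
  dr=[
    [0,0,0],
    [0,0,0],
    [0,0,0],
    [0,0,0],
    [0,0,0],
    [0,0,0],
    [0,0,0],
    [0,0,0],
    [0,0,0],
    [0,0,0],
  ],
)

```text
time: 12.8
position: [0.4201, 0.2616, 0.0752]
tool_rot: [3.141, 0.071, -0.001]
ft_force: [0.5, -0.0, -2.7]
grip_width: 0.246
grip_force: 55.0
```

Run:
```python
from h import *
s=get_state();print(s["position"],s["joint_positions"],s["ft_force"]); go([.42,.2615,.0745],down(.045)); go([.5535,.2668,.0745])
snap("wrist","w5")
```

```text
[0.42011183 0.2615546  0.07515764] [ 0.21644437  0.25113461 -0.90256486  1.98822985  0.23217832  1.00883362
 -2.32189758] [ 0.54139991 -0.00576037 -2.68159231]
xyz mm [-0.1  0.   0.7]
dr [ 0.     0.001 -0.   ]
xyz mm [133.5   0.8   0.5]
```

View pics/w5.png

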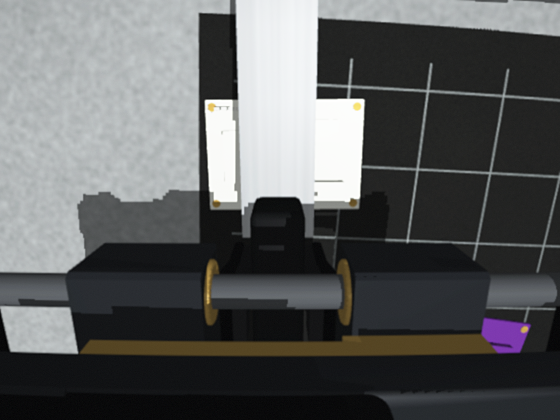

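The blade is straight and level over the white look-alike. The tip is out of view, so I'll insert in stages and watch the forces.

>>> send_rows(
  xyz=[
    [3,0,0.5],
    [9,0,0.5],
    [17,0,0.5],
    [25,0.2,0.5],
    [33,0.2,0.5],
    [41,0.3,0.5],
    [49,0.3,0.5],
    [56,0.4,0.5],
    [60,0.4,0.5],
    [60,0.4,0.5],
  ],
  dr=[
    [0,0,0],
    [0,0,0],
    [0,0,0],
    [0,0,0],
    [0,0,0],
    [0,0,0],
    [0,0,0],
    [0,0,0],
    [0,0,0],
    [0,0,0],
  ],
)

```text
time: 13.68
position: [0.4813, 0.2638, 0.0749]
tool_rot: [-3.14, -0.069, -0.0]
ft_force: [0.2, 0.2, -2.0]
grip_width: 0.251
grip_force: 55.0
```

Run:
```python
from h import *
s=get_state();print(s["position"],s["joint_positions"],s["ft_force"],s["torque"]); go([.5535,.2668,.0745],down(.045))
snap("scene","s1",(290,110,410,230),5)
snap("top","t1",(160,150,290,270),5)
```

```text
[0.48132123 0.26379158 0.07490752] [ 0.17965643  0.37084068 -0.84754213  1.86399576  0.31855006  1.0480979
 -2.32290357] [ 0.22205373  0.21288516 -2.04960855] [0.02307409 0.07691684 0.01135135]
xyz mm [72.2  0.2  0.4]
dr [-0.    -0.    -0.001]
```

View pics/s1.png

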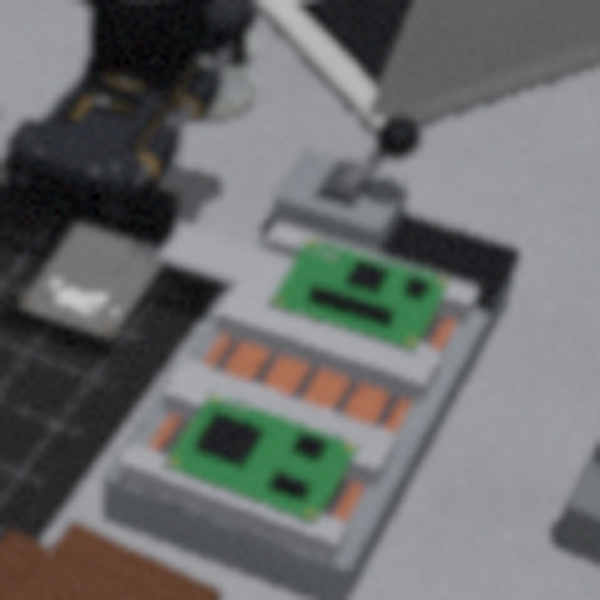

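The lever leans fully away (398,135). The blade is going into the bay under the left board, which hasn't moved.

>>> send_rows(
  xyz=[
    [3,0,0.4],
    [9,0,0.4],
    [17,0,0.4],
    [26,0,0.4],
    [35,0,0.4],
    [44,0,0.4],
    [53,0,0.4],
    [62,0.2,0.4],
    [69,0.2,0.4],
    [72,0.2,0.4],
  ],
  dr=[
    [0,0,0],
    [0,0,0],
    [0,0,0],
    [0,0,0],
    [0,0,0],
    [0,0,0],
    [0,0,0],
    [0,0,0],
    [0,0,0],
    [0,0,0],
  ],
)

```text
time: 14.62
position: [0.5536, 0.2666, 0.0744]
tool_rot: [-3.141, -0.069, -0.0]
ft_force: [0.0, -0.4, -0.6]
grip_width: 0.252
grip_force: 55.0
```

Run:
```python
from h import *
s=get_state();print(s["position"],s["joint_positions"],s["ft_force"],s["torque"])
snap("wrist","w6")
Rt=R.from_rotvec(s["tool_rot"])
# predicted board near corners
for v in(-32,32):
    a=np.array([.6385,.2688])+R.from_euler('z',.066).as_matrix()[:2,:2]@np.array([-.045,v/1000]); print(w2p("wrist",[*a,.061],s))
```

```text
[0.55364091 0.266649   0.07441976] [ 0.13469192  0.49990656 -0.79121911  1.70202554  0.39145345  1.10500812
 -2.30166021] [ 0.01013162 -0.38663962 -0.64720515] [-0.0335356   0.0154589   0.04028544]
[356.85180699 179.75984263]
[208.92271995 183.11957143]
```

View pics/w6.png

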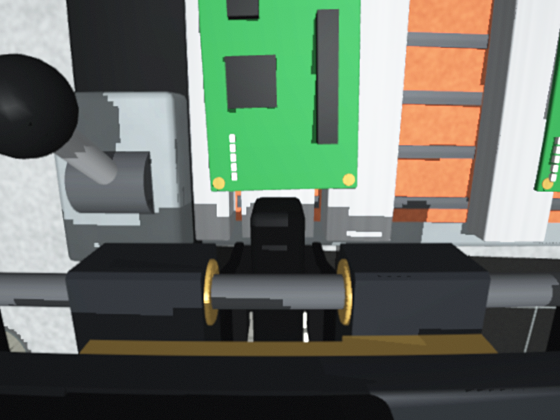

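The board sits squarely over the blade, with its near edge at row 188 just ahead of the grip. Lifting slowly.

>>> send_rows(
  xyz=[
    [0,0,-2],
    [0,0,-4],
    [0,0,-6],
    [0,0,-8],
    [0,0,-10],
    [0,0,-12],
    [0,0,-14.5],
    [0,0,-17.5],
    [0,0,-20],
    [0,0,-22],
  ],
  dr=[
    [0,0,0],
    [0,0,0],
    [0,0,0],
    [0,0,0],
    [0,0,0],
    [0,0,0],
    [0,0,0],
    [0,0,0],
    [0,0,0],
    [0,0,0],
  ],
)

```text
time: 15.5
position: [0.5523, 0.2669, 0.0969]
tool_rot: [3.141, 0.07, 0.0]
ft_force: [-0.2, -0.4, -1.9]
grip_width: 0.248
grip_force: 55.0
```

>>> send_rows(
  xyz=[
    [0,0,-1.5],
    [0,0,-4],
    [0,0,-7.5],
    [0,0,-11],
    [0,0,-14.5],
    [0,0,-18],
    [0,0,-21],
    [0,0,-23],
    [0,0,-24],
    [0,0,-24],
  ],
  dr=[
    [0,0,0],
    [0,0,0],
    [0,0,0],
    [0,0,0],
    [0,0,0],
    [0,0,0],
    [0,0,0],
    [0,0,0],
    [0,0,0],
    [0,0,0],
  ],
)

```text
time: 16.33
position: [0.5523, 0.2669, 0.1208]
tool_rot: [3.141, 0.07, 0.0]
ft_force: [0.2, 0.1, -1.2]
grip_width: 0.248
grip_force: 55.0
```

Run:
```python
from h import *
s=get_state();print(s["position"],s["joint_positions"],s["ft_force"],s["torque"])
print(np.round(R.from_rotvec(s["tool_rot"]).as_matrix(),3))
snap("wrist","w7"); snap("top","t7",(150,150,410,280),3)
Rt=R.from_rotvec(s["tool_rot"]); B=s["position"][2]-.0267
im=cv2.cvtColor(cv2.imread("pics/w7_raw.png"),cv2.COLOR_BGR2HSV); m=cv2.inRange(im,(45,120,60),(75,255,255))
n,l,st,c=cv2.connectedComponentsWithStats(m); i=1+np.argmax(st[1:,4]); print(st[i])
q=(l==i); 
for r in(60,120,st[i][1]+st[i][3]-12): xs=np.where(q[r])[0]; a=[Rt.inv().apply(p2w("wrist",(x,r),B+.0055,s)-s["position"])*1000 for x in(xs[0],xs[-1])]; print(r,xs[0],xs[-1],np.round(a,1))
r=st[i][1]+st[i][3]-1; print("near edge",Rt.inv().apply(p2w("wrist",(280,r),B+.0025,s)-s["position"])*1000)
```

```text
[0.55232193 0.26687776 0.12082045] [ 0.15609885  0.4486819  -0.8174814   1.66516293  0.34947263  1.1805609
 -2.27309039] [ 0.18820212  0.11686361 -1.20423235] [0.09366372 0.15059046 0.0078934 ]
[[ 0.999  0.045  0.   ]
 [ 0.045 -0.999 -0.   ]
 [ 0.     0.    -1.   ]]
[  203     0   155   184 20520]
60 206 356 [[ 90.5 -29.8  21.2]
 [ 90.5  33.4  21.2]]
120 210 354 [[ 65.7 -29.2  21.2]
 [ 65.6  33.7  21.2]]
172 215 353 [[ 42.8 -27.9  21.2]
 [ 42.7  34.3  21.2]]
near edge [37.12607748  1.41780925 24.20991054]
```

The board is level on the blade: it measures 63 mm wide against the 64 given, with its centre at tool (82,2) mm. Next I carry it to the rack's right-hand bay.

>>> send_rows(
  xyz=[
    [0,2,0],
    [-1,8,0],
    [-2,18,0],
    [-4,32,0],
    [-6,50,0],
    [-8,72,0],
    [-11,96,0],
    [-14,120,0],
    [-17,144,0],
    [-20,168,0],
  ],
  dr=[
    [0,0,0],
    [0,0,0],
    [0,0,0],
    [0,0,0],
    [0,0,0],
    [0,0,0],
    [0,0,0],
    [0,0,0],
    [0,0,0],
    [0,0,0],
  ],
)

```text
time: 17.27
position: [0.5393, 0.0956, 0.1205]
tool_rot: [3.14, 0.069, -0.0]
ft_force: [-0.1, -1.0, -1.4]
grip_width: 0.247
grip_force: 55.0
```

>>> send_rows(
  xyz=[
    [-3,24,0],
    [-6,48,0],
    [-9,72,0],
    [-12,96,0],
    [-15,120,0],
    [-18,144,0],
    [-21,168,0],
    [-24,192,0],
    [-27,216,0],
    [-30,240,0],
  ],
  dr=[
    [0,0,0],
    [0,0,0],
    [0,0,0],
    [0,0,0],
    [0,0,0],
    [0,0,0],
    [0,0,0],
    [0,0,0],
    [0,0,0],
    [0,0,0],
  ],
)

```text
time: 18.1
position: [0.5195, -0.1452, 0.1207]
tool_rot: [3.14, 0.069, -0.001]
ft_force: [0.6, 1.0, -2.8]
grip_width: 0.247
grip_force: 55.0
```

>>> send_rows(
  xyz=[
    [-3,24,0],
    [-6,46,0],
    [-8,66,0],
    [-10,84,0],
    [-12,100,0],
    [-14,114,0],
    [-15,126,0],
    [-16,136,0],
    [-17,144,0],
    [-17,150,0],
  ],
  dr=[
    [0,0,0],
    [0,0,0],
    [0,0,0],
    [0,0,0],
    [0,0,0],
    [0,0,0],
    [0,0,0],
    [0,0,0],
    [0,0,0],
    [0,0,0],
  ],
)

```text
time: 18.93
position: [0.5101, -0.2943, 0.1206]
tool_rot: [3.141, 0.07, -0.0]
ft_force: [0.8, -0.2, -2.3]
grip_width: 0.25
grip_force: 55.0
```

>>> send_rows(
  xyz=[
    [0,4,0],
    [0,6,0],
    [0,6,0],
    [0,6,0],
    [0,6,0],
    [0,6,0],
    [0,6,0],
    [0,6,0],
    [0,6,0],
    [0,6,0],
  ],
  dr=[
    [0,0,0.005],
    [0,0,0.02],
    [0,0,0.035],
    [0,0,0.05],
    [0,0,0.065],
    [0,0,0.08],
    [0,0,0.095],
    [0,0,0.1],
    [0,0,0.1],
    [0,0,0.1],
  ],
)

```text
time: 19.77
position: [0.5105, -0.2995, 0.1207]
tool_rot: [3.14, -0.087, -0.0]
ft_force: [-0.4, 0.7, -2.6]
grip_width: 0.245
grip_force: 55.0
```

Run:
```python
from h import *
s=get_state();print(s["position"],s["joint_positions"],s["ft_force"],s["torque"])
M=R.from_rotvec(s["tool_rot"]).as_matrix();print(np.arctan2(M[1,0],M[0,0]))
snap("wrist","w8")
```

```text
[ 0.51052605 -0.29953302  0.1206933 ] [ 0.97203409  0.34013326 -0.57975682  1.72583849  0.20320643  1.13588721
 -1.29353808] [-0.35245559  0.71003333 -2.64462759] [ 0.05737351  0.10658934 -0.00486085]
-0.05513517571551713
```

View pics/w8.png

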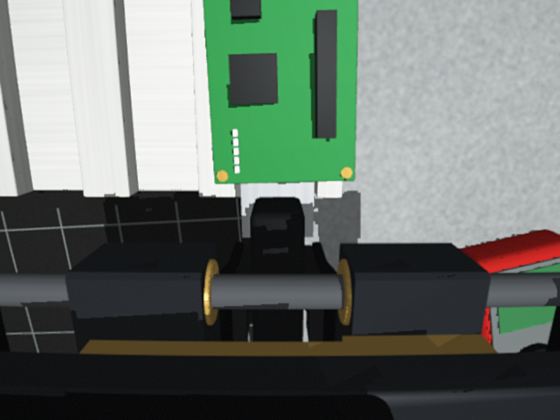

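The board still sits level on the blade over the rack. Rail fronts are at row ~193: one inner rail at x 85–130, the right outer rail at x 318–342. I'll get the edges numerically.

Run:
```python
from h import *
im=cv2.GaussianBlur(cv2.cvtColor(cv2.imread("pics/w8_raw.png"),cv2.COLOR_BGR2GRAY),(3,3),0).astype(int)
for r in (5,60,120,180,186,190,194):
    g=im[r,2:]-im[r,:-2]; e=[i+1 for i in range(1,365) if abs(g[i])>=14 and abs(g[i])==max(abs(g[max(0,i-4):i+5]))]
    print(r,[(x,g[x-1]) for x in e if x<=212 or x>300 and r>178])
for c in (20,40,95,110,150,180,205,330): print(c,[ (r,im[r,c]) for r in range(180,204,2)])
```

```text
5 [(8, np.int64(84)), (113, np.int64(-90)), (124, np.int64(97)), (203, np.int64(-81))]
60 [(14, np.int64(89)), (117, np.int64(-91)), (128, np.int64(96)), (206, np.int64(-88))]
120 [(5, np.int64(-80)), (22, np.int64(87)), (23, np.int64(87)), (122, np.int64(-93)), (132, np.int64(93)), (210, np.int64(-89))]
180 [(15, np.int64(-78)), (31, np.int64(97)), (128, np.int64(-83)), (137, np.int64(94)), (318, np.int64(17)), (343, np.int64(-35)), (354, np.int64(35))]
186 [(16, np.int64(-77)), (32, np.int64(99)), (128, np.int64(-77)), (138, np.int64(98)), (197, np.int64(-14)), (317, np.int64(117)), (342, np.int64(-36))]
190 [(16, np.int64(-77)), (34, np.int64(16)), (62, np.int64(-21)), (68, np.int64(19)), (83, np.int64(86)), (129, np.int64(-83)), (139, np.int64(30)), (199, np.int64(63)), (317, np.int64(115)), (341, np.int64(-39)), (347, np.int64(-23)), (357, np.int64(30))]
194 [(17, np.int64(-83)), (83, np.int64(145)), (104, np.int64(-59)), (115, np.int64(73)), (129, np.int64(-93)), (202, np.int64(84)), (317, np.int64(77)), (342, np.int64(-102)), (360, np.int64(72))]
20 [(180, np.int64(106)), (182
[... 1383 characters left out ...]
88, np.int64(234)), (190, np.int64(150)), (192, np.int64(25)), (194, np.int64(17)), (196, np.int64(18)), (198, np.int64(19)), (200, np.int64(18)), (202, np.int64(18))]
205 [(180, np.int64(242)), (182, np.int64(242)), (184, np.int64(242)), (186, np.int64(242)), (188, np.int64(242)), (190, np.int64(242)), (192, np.int64(243)), (194, np.int64(240)), (196, np.int64(129)), (198, np.int64(25)), (200, np.int64(17)), (202, np.int64(18))]
330 [(180, np.int64(157)), (182, np.int64(237)), (184, np.int64(243)), (186, np.int64(242)), (188, np.int64(242)), (190, np.int64(241)), (192, np.int64(241)), (194, np.int64(243)), (196, np.int64(233)), (198, np.int64(125)), (200, np.int64(84)), (202, np.int64(88))]
```

Run:
```python
from h import *
s=get_state(); Rt=R.from_rotvec(s["tool_rot"])
P=lambda c,z=.038:p2w("wrist",c,z,s)
a,b=P((113,5)),P((129,194)); d=a-b; print("rail yaw",np.arctan2(d[1],d[0]), d)
fr=[(P(c),y) for c,y in [((83,194),.052),((129,194),.022),((201,194),-.022),((317,193),-.096),((342,193),-.112)]]
for p,y in fr: print(np.round(p,4),y)
x=np.array([p[1] for p,y in fr]); Y=np.array([y for p,y in fr]); k=np.polyfit(Y,x,1); print("y scale",k)
f=[P((95,196.5)),P((205,196)),P((330,198))]; print("front ends",np.round(f,4), np.arctan2(-(f[0]-f[2])[0],(f[0]-f[2])[1]))
```

```text
rail yaw -0.06066235959272558 [ 0.10939893 -0.00664455  0.        ]
[ 0.5366 -0.1778  0.038 ] 0.052
[ 0.5348 -0.2075  0.038 ] 0.022
[ 0.5322 -0.2531  0.038 ] -0.022
[ 0.5288 -0.3256  0.038 ] -0.096
[ 0.5279 -0.3413  0.038 ] -0.112
y scale [ 0.99781908 -0.22993134]
front ends [[ 0.5345 -0.1853  0.038 ]
 [ 0.5308 -0.2555  0.038 ]
 [ 0.5251 -0.3337  0.038 ]] -0.06334940769171281
```

>>> send_rows(
  xyz=[
    [0,1,2],
    [0,2,6],
    [0,3,12],
    [0,3.5,18],
    [0,3.5,24],
    [0,3.5,30],
    [0,3.5,36],
    [0,3.5,41],
    [0,3.5,45],
    [0,3.5,47],
  ],
  dr=[
    [0,0,0.002],
    [0,0,0.004],
    [0,0,0.006],
    [0,0,0.006],
    [0,0,0.006],
    [0,0,0.006],
    [0,0,0.006],
    [0,0,0.006],
    [0,0,0.006],
    [0,0,0.006],
  ],
)

```text
time: 20.65
position: [0.51, -0.3028, 0.0728]
tool_rot: [-3.14, 0.096, 0.002]
ft_force: [0.1, 1.0, -3.1]
grip_width: 0.248
grip_force: 55.0
```

>>> send_rows(
  xyz=[
    [0,0,2],
    [0,0,4],
    [0,0,6],
    [0,0,8],
    [0,0,10],
    [0,0,12],
    [0,0,14.5],
    [0,0,17],
    [0,0,19],
    [0,0,19],
  ],
  dr=[
    [0,0,0],
    [0,0,0],
    [0,0,0],
    [0,0,0],
    [0,0,0],
    [0,0,0],
    [0,0,0],
    [0,0,0],
    [0,0,0],
    [0,0,0],
  ],
)

```text
time: 21.48
position: [0.5101, -0.303, 0.0542]
tool_rot: [-3.14, 0.096, 0.001]
ft_force: [0.5, -0.5, -2.2]
grip_width: 0.251
grip_force: 55.0
```

Run:
```python
from h import *
s=get_state();print(s["position"],s["joint_positions"],s["ft_force"],s["torque"])
Rt=R.from_rotvec(s["tool_rot"]);M=Rt.as_matrix();print(M[2],np.arctan2(M[1,0],M[0,0]))
snap("wrist","w9")
im=cv2.cvtColor(cv2.imread("pics/w9_raw.png"),cv2.COLOR_BGR2HSV); m=cv2.inRange(im,(45,120,60),(75,255,255))
n,l,st,c=cv2.connectedComponentsWithStats(m); i=1+np.argmax(st[1:,4]); print(st[i])
q=(l==i)
for r in(60,120,st[i][1]+st[i][3]-12):
    xs=np.where(q[r])[0]; print(r,xs[0],xs[-1],[np.round(p2w("wrist",(x,r),.041,s),4) for x in(xs[0],xs[-1])])
r=st[i][1]+st[i][3]-1; print("near edge",p2w("wrist",(280,r),.038,s))
```

```text
[ 0.51007404 -0.30299117  0.05420452] [ 0.9519385   0.41794671 -0.5551116   1.7761155   0.25392865  1.01985697
 -1.33092358] [ 0.48562484 -0.4614303  -2.16960859] [ 0.08601443  0.09274199 -0.01332402]
[-6.19988646e-04 -1.10607834e-04 -9.99999802e-01] -0.06126143885160454
[  200     0   162   187 21628]
60 204 360 [array([ 0.6012, -0.2793,  0.041 ]), array([ 0.5973, -0.3418,  0.041 ])]
120 208 359 [array([ 0.5776, -0.2785,  0.041 ]), array([ 0.5737, -0.3411,  0.041 ])]
175 211 357 [array([ 0.5545, -0.2773,  0.041 ]), array([ 0.5506, -0.34  ,  0.041 ])]
near edge [ 0.54724722 -0.30662999  0.038     ]
```

>>> send_rows(
  xyz=[
    [-2,0,0],
    [-7,0,0],
    [-15,0,0],
    [-25,0,0],
    [-40,0,0],
    [-58,0,0],
    [-80,0,0],
    [-104,0,0],
    [-122,0,0],
    [-130,0,0],
  ],
  dr=[
    [0,0,0],
    [0,0,0],
    [0,0,0],
    [0,0,0],
    [0,0,0],
    [0,0,0],
    [0,0,0],
    [0,0,0],
    [0,0,0],
    [0,0,0],
  ],
)

```text
time: 22.37
position: [0.3765, -0.2952, 0.0543]
tool_rot: [3.139, -0.1, -0.005]
ft_force: [-0.4, -0.2, -1.4]
grip_width: 0.25
grip_force: 55.0
```

>>> send_rows(
  xyz=[
    [0,0,-4],
    [0,-2,-12],
    [0,-5,-22],
    [0,-10,-34],
    [0,-20,-46],
    [0,-36,-56],
    [3,-56,-62],
    [6,-80,-64],
    [9,-106,-64],
    [12,-134,-64],
  ],
  dr=[
    [0,0,0],
    [0,0,0],
    [0,0,0],
    [0,0,0],
    [0,0,0],
    [0,0,0],
    [0,0,0],
    [0,0,0],
    [0,0,0],
    [0,0,0],
  ],
)

```text
time: 23.2
position: [0.4023, -0.1607, 0.1204]
tool_rot: [3.139, -0.095, 0.004]
ft_force: [-0.3, 0.1, -1.5]
grip_width: 0.247
grip_force: 55.0
```

Run:
```python
from h import *
s=get_state();print(s["position"],s["joint_positions"],s["ft_force"])
snap("top","t9")
im=cv2.imread("pics/t9_raw.png"); h=cv2.cvtColor(im,cv2.COLOR_BGR2HSV); m=cv2.inRange(h,(45,100,50),(80,255,255))
m=cv2.morphologyEx(m,cv2.MORPH_CLOSE,np.ones((9,9)))
n,l,st,c=cv2.connectedComponentsWithStats(m)
for i in range(1,n):
    if st[i,4]>200:
        r=cv2.minAreaRect(np.argwhere(l==i)[:,::-1].astype(np.float32)); print(st[i],r,[np.round(p2w("top",r[0],z),4) for z in(.041,.061)])
```

```text
[ 0.40234818 -0.16066788  0.12037344] [ 1.03887976 -0.02439143 -0.70423512  2.08784336 -0.01729298  1.06974881
 -1.28812574] [-0.28499635  0.0917668  -1.46911191]
[238 167  22  30 513] ((248.5, 181.5), (29.0, 21.0), 90.0) [array([0.646 , 0.1238, 0.041 ]), array([0.6414, 0.1218, 0.061 ])]
[380 182  21  29 570] ((390.0, 196.0), (28.0, 20.0), 90.0) [array([ 0.5921, -0.3071,  0.041 ]), array([ 0.5883, -0.302 ,  0.061 ])]
[438 235  18  17 216] ((446.97064208984375, 242.8823699951172), (13.824529647827148, 15.522278785705566), 75.96376037597656) [array([ 0.4457, -0.4712,  0.041 ]), array([ 0.4444, -0.4634,  0.061 ])]
```

>>> send_rows(
  xyz=[
    [10,-28,0],
    [20,-58,0],
    [30,-88,0],
    [36,-118,0],
    [36,-148,0],
    [32,-178,0],
    [26,-208,0],
    [16,-238,0],
    [6,-262,0],
    [1,-275,0],
  ],
  dr=[
    [0,0,0],
    [0,0,-0.01],
    [0,0,-0.03],
    [0,0,-0.05],
    [0,0,-0.07],
    [0,0,-0.09],
    [0,0,-0.106],
    [0,0,-0.106],
    [0,0,-0.106],
    [0,0,-0.106],
  ],
)

```text
time: 24.08
position: [0.4179, 0.1171, 0.1199]
tool_rot: [-3.14, -0.08, -0.002]
ft_force: [0.5, -0.4, -1.5]
grip_width: 0.248
grip_force: 55.0
```

>>> send_rows(
  xyz=[
    [0,0,0],
    [0,0,0],
    [0,0,0],
    [0,0,4],
    [0,0,12],
    [0,0,20],
    [0,0,30],
    [0,0,38],
    [0,0,38],
    [0,0,38],
  ],
  dr=[
    [0,0,0],
    [0,0,0],
    [0,0,0],
    [0,0,0],
    [0,0,0],
    [0,0,0],
    [0,0,0],
    [0,0,0],
    [0,0,0],
    [0,0,0],
  ],
)

```text
time: 24.92
position: [0.4178, 0.1124, 0.0797]
tool_rot: [-3.14, -0.071, 0.004]
ft_force: [-0.2, 0.8, -2.0]
grip_width: 0.246
grip_force: 55.0
```

Run:
```python
from h import *
s=get_state();print(s["position"],s["joint_positions"],s["ft_force"])
go([.42,.1131,.0745],down(.045));go([.559,.1187,.0745],down(.045))
```

```text
[0.41782552 0.11241832 0.07972728] [ 0.69668127  0.07729938 -1.03155933  2.11856589  0.07780734  0.98662315
 -1.90235273] [-0.16964942  0.75787303 -1.9530661 ]
xyz mm [ 2.2 -0.6  5.2]
dr [-0.001  0.002  0.   ]
xyz mm [1.413e+02 1.000e-01 4.900e+00]
dr [-0.001  0.002  0.   ]
```

>>> send_rows(
  xyz=[
    [0,0,3],
    [0,0,5],
    [3,0,5],
    [9,0,5],
    [17,0,5],
    [27,0,5],
    [37,0,5],
    [47,0,5],
    [57,0,5],
    [66,0,5],
  ],
  dr=[
    [0,0.002,0],
    [0,0.002,0],
    [0,0.002,0],
    [0,0.002,0],
    [0,0.002,0],
    [0,0.002,0],
    [0,0.002,0],
    [0,0.002,0],
    [0,0.002,0],
    [0,0.002,0],
  ],
)

```text
time: 25.75
position: [0.486, 0.1152, 0.0757]
tool_rot: [-3.141, -0.069, -0.004]
ft_force: [0.6, -0.7, -1.4]
grip_width: 0.252
grip_force: 55.0
```

>>> send_rows(
  xyz=[
    [8,0,0],
    [16,0,0],
    [25,0,0],
    [34,0,0],
    [43,0,0],
    [52,0,0],
    [61,0,0],
    [69,0,0],
    [74,0,0],
    [75,0,0],
  ],
  dr=[
    [0,0,0],
    [0,0,0],
    [0,0,0],
    [0,0,0],
    [0,0,0],
    [0,0,0],
    [0,0,0],
    [0,0,0],
    [0,0,0],
    [0,0,0],
  ],
)

```text
time: 26.58
position: [0.5605, 0.1187, 0.0757]
tool_rot: [-3.14, -0.07, -0.004]
ft_force: [0.2, 0.4, -1.6]
grip_width: 0.25
grip_force: 55.0
```

```bash
cat >> h.py <<'E'
def board(name,dz=.0595,zw=None):
    s=get_state(); Rt=R.from_rotvec(s["tool_rot"]);M=Rt.as_matrix(); print(s["position"],"f",s["ft_force"],"tilt",M[2,:2],"yaw",np.arctan2(M[1,0],M[0,0]))
    snap("wrist",name)
    im=cv2.cvtColor(cv2.imread(f"pics/{name}_raw.png"),cv2.COLOR_BGR2HSV); m=cv2.inRange(im,(45,120,60),(75,255,255))
    n,l,st,c=cv2.connectedComponentsWithStats(m); i=1+np.argmax(st[1:,4]); print(st[i]); q=(l==i)
    z=zw if zw else s["position"][2]-.0267+.0055
    T=lambda p:np.round(Rt.inv().apply(p-s["position"])*1000,1)
    e=st[i][1]+st[i][3]-1
    for r in(60,120,e-12):
        xs=np.where(q[r])[0]; a,b=p2w("wrist",(xs[0],r),z,s),p2w("wrist",(xs[-1],r),z,s); print(r,T(a),T(b),np.linalg.norm(a-b))
    p=p2w("wrist",(280,e),z-.0015,s); print("near edge tool",T(p),"world",np.round(p,4))
E
python3 -c "
from h import *
board('w10',zw=.061)"
```

```text
[0.56045014 0.11867084 0.07571031] f [ 0.19529758  0.3754942  -1.62642153] tilt [ 0.00224096 -0.00040036] yaw 0.044378635551571795
[  200     0   160   193 20681]
60 [ 89.7 -30.7  14.9] [89.7 31.8 14.9] 0.06250409553393663
120 [ 65.8 -31.   14.9] [65.8 31.6 14.8] 0.06253995624291275
180 [ 40.3 -31.3  14.8] [40.2 31.  14.8] 0.06231935088670667
near edge tool [34.6  1.4 16.3] world [0.5951 0.1189 0.0595]
```

>>> send_rows(
  xyz=[
    [-1.5,0,0],
    [-3,0,-1],
    [-3,0,-3],
    [-3,0,-5],
    [-3,0,-7],
    [-3,0,-9],
    [-3,0,-11.5],
    [-3,0,-14.5],
    [-3,0,-18],
    [-3,0,-21.5],
  ],
  dr=[
    [0,0.002,0],
    [0,0.002,0],
    [0,0.002,0],
    [0,0.002,0],
    [0,0.002,0],
    [0,0.002,0],
    [0,0.002,0],
    [0,0.002,0],
    [0,0.002,0],
    [0,0.002,0],
  ],
)

```text
time: 27.47
position: [0.5564, 0.1185, 0.0975]
tool_rot: [3.141, 0.07, 0.006]
ft_force: [0.5, -0.2, -1.8]
grip_width: 0.248
grip_force: 55.0
```

>>> send_rows(
  xyz=[
    [0,0,-3.5],
    [0,0,-7],
    [0,0,-10.5],
    [0,0,-14],
    [0,0,-17.5],
    [0,0,-20],
    [0,0,-22],
    [0,0,-23],
    [0,0,-23],
    [0,0,-23],
  ],
  dr=[
    [0,0,0],
    [0,0,0],
    [0,0,0],
    [0,0,0],
    [0,0,0],
    [0,0,0],
    [0,0,0],
    [0,0,0],
    [0,0,0],
    [0,0,0],
  ],
)

```text
time: 28.3
position: [0.5562, 0.1184, 0.1201]
tool_rot: [3.141, 0.07, 0.006]
ft_force: [-0.1, 0.1, -3.2]
grip_width: 0.246
grip_force: 55.0
```

```bash
python3 -c "
from h import *
board('w11')
u=np.array([np.cos(-.061),np.sin(-.061)]); g=np.array([.6015,-.160])-.082*u; print(g); go([*g,.12],down(-.061))"
```

```text
[0.55620465 0.11842732 0.12011275] f [-0.06859866  0.13047695 -3.18665115] tilt [0.00368118 0.00024179] yaw 0.04471264482285771
[  203     0   153   181 18606]
60 [ 90.5 -30.7  21.5] [90.5 31.8 21.5] 0.06254163626867147
120 [ 65.7 -30.9  21.4] [65.6 31.5 21.4] 0.06247910422157545
168 [ 44.6 -31.5  21.4] [44.5 31.1 21.4] 0.0625532930446792
near edge tool [38.8  1.4 22.8] world [0.5951 0.1188 0.0974]
[ 0.51965251 -0.1550011 ]
xyz mm [-48.7 271.5  -0. ]
dr [ 0.    -0.004  0.106]
```

>>> send_rows(
  xyz=[
    [0,2,0],
    [-1,8,0],
    [-3,18,0],
    [-5,32,0],
    [-8,50,0],
    [-11,70,0],
    [-15,92,0],
    [-19,114,0],
    [-23,136,0],
    [-27,158,0],
  ],
  dr=[
    [0,-0.004,0],
    [0,-0.004,0],
    [0,-0.004,0],
    [0,-0.004,0],
    [0,-0.004,0],
    [0,-0.004,0],
    [0,-0.004,0],
    [0,-0.004,0],
    [0,-0.004,0],
    [0,-0.004,0],
  ],
)

```text
time: 29.18
position: [0.5357, -0.043, 0.1201]
tool_rot: [3.14, 0.069, -0.001]
ft_force: [0.8, -0.7, -1.8]
grip_width: 0.244
grip_force: 55.0
```

>>> send_rows(
  xyz=[
    [-4,22,0],
    [-8,42,0],
    [-12,60,0],
    [-15,75,0],
    [-18,88,0],
    [-20,98,0],
    [-22,105,0],
    [-23,110,0],
    [-24,113,0],
    [-24,113.5,0],
  ],
  dr=[
    [0,0,0.006],
    [0,0,0.018],
    [0,0,0.032],
    [0,0,0.046],
    [0,0,0.06],
    [0,0,0.074],
    [0,0,0.086],
    [0,0,0.096],
    [0,0,0.104],
    [0,0,0.106],
  ],
)

```text
time: 30.02
position: [0.5174, -0.1551, 0.1201]
tool_rot: [3.14, -0.097, -0.0]
ft_force: [-0.3, 0.1, -2.2]
grip_width: 0.248
grip_force: 55.0
```

>>> send_rows(
  xyz=[
    [0,0,0],
    [0,0,0],
    [0,0,0],
    [0,0,0],
    [0,0,0],
    [0,0,0],
    [0,0,0],
    [0,0,0],
    [0,0,0],
    [0,0,0],
  ],
  dr=[
    [0,0,0],
    [0,0,0],
    [0,0,0],
    [0,0,0],
    [0,0,0],
    [0,0,0],
    [0,0,0],
    [0,0,0],
    [0,0,0],
    [0,0,0],
  ],
)

```text
time: 30.85
position: [0.5175, -0.1551, 0.1202]
tool_rot: [3.14, -0.096, -0.0]
ft_force: [0.6, 0.3, -1.9]
grip_width: 0.248
grip_force: 55.0
```

```bash
python3 -c "
from h import *
board('w12')
go([.5177,-.1549,.0735],down(-.061))
s=get_state()
im=cv2.GaussianBlur(cv2.cvtColor(cv2.imread('pics/w12_raw.png'),cv2.COLOR_BGR2GRAY),(3,3),0).astype(int)
for r in (186,188,190,192,194):
    g=im[r,2:]-im[r,:-2]; print(r,[(i+1,int(g[i])) for i in range(1,540) if abs(g[i])>=25 and abs(g[i])==max(abs(g[max(0,i-4):i+5]))])
# predicted rail edges at front
c=np.array([.597,-.234]);u=np.array([np.cos(-.061),np.sin(-.061)]);v=np.array([-u[1],u[0]])
for y in(.112,.096,.052,.022,-.022,-.052): print(y,w2p('wrist',[*(c-.063*u+y*v),.038],s))
"
```

```text
[ 0.5174587  -0.15510104  0.12015782] f [ 0.56389032  0.26662506 -1.88267015] tilt [-0.0001386   0.00021028] yaw -0.06134435614269864
[  202     0   154   181 18596]
60 [ 90.5 -30.7  21.2] [90.5 31.7 21.2] 0.062412424573612006
120 [ 65.7 -31.3  21.2] [65.7 31.  21.2] 0.062384658961172915
168 [ 44.6 -31.4  21.2] [44.6 31.1 21.2] 0.06248862186013862
near edge tool [38.8  1.4 22.7] world [ 0.5561 -0.1589  0.0975]
xyz mm [ 0.2 -0.2 46.7]
dr [ 0.  0. -0.]
186 [(2, -78), (110, -26), (116, 98), (215, 140), (234, -91), (240, 75), (416, -78), (429, 103), (520, -88)]
188 [(2, -77), (110, -27), (116, 49), (215, 146), (234, -95), (240, 75), (359, -71), (415, -57), (429, 100), (475, -62), (520, -29), (525, -26)]
190 [(2, -69), (3, -69), (110, -25), (215, 154), (234, -94), (240, 74), (359, -149), (420, 26), (421, 26), (429, 94), (475, -149), (487, 94), (501, -61), (517, 34), (527, -26), (528, -26), (529, -26)]
192 [(3, -73), (111, -25), (215, 161), (234, -95), (240, 75), (359, -156), (428, 100), (475, -141), (486, 106), (534, -32)]
194 [(3, -65), (215, 109), (234, -70), (240, 102), (314, -37), (359, -105), (428, 76), (474, -112), (486, 104)]
0.112 [215.89488121 190.95879425]
0.096 [241.52720945 190.90773948]
0.052 [312.16925869 190.81440876]
0.022 [360.14615219 190.79075345]
-0.022 [429.6275195  190.81545937]
-0.052 [476.03251456 190.8732632 ]
```

Predicted rail edges (216, 241, 312, 360, 430, 476) match the observed ones (215, 240, 314, 359, 428, 475). Lowering.

>>> send_rows(
  xyz=[
    [0,0,2],
    [0,0,6],
    [0,0,12],
    [0,0,18],
    [0,0,24],
    [0,0,30],
    [0,0,36],
    [0,0,41],
    [0,0,45],
    [0,0,47],
  ],
  dr=[
    [0,0,0],
    [0,0,0],
    [0,0,0],
    [0,0,0],
    [0,0,0],
    [0,0,0],
    [0,0,0],
    [0,0,0],
    [0,0,0],
    [0,0,0],
  ],
)

```text
time: 31.73
position: [0.5171, -0.1549, 0.0724]
tool_rot: [-3.14, 0.096, 0.001]
ft_force: [0.1, -0.4, -2.5]
grip_width: 0.247
grip_force: 55.0
```

>>> send_rows(
  xyz=[
    [0,0,2],
    [0,0,4],
    [0,0,6],
    [0,0,8],
    [0,0,10],
    [0,0,12],
    [0,0,14.5],
    [0,0,17],
    [0,0,19],
    [0,0,19],
  ],
  dr=[
    [0,0,0],
    [0,0,0],
    [0,0,0],
    [0,0,0],
    [0,0,0],
    [0,0,0],
    [0,0,0],
    [0,0,0],
    [0,0,0],
    [0,0,0],
  ],
)

```text
time: 32.57
position: [0.5172, -0.155, 0.0537]
tool_rot: [-3.14, 0.096, 0.001]
ft_force: [0.6, 0.3, -1.1]
grip_width: 0.246
grip_force: 55.0
```

```bash
python3 -c "
from h import *
board('w13',zw=.041)"
```

```text
[ 0.51720808 -0.1550065   0.05370511] f [ 0.56139173  0.31473947 -1.1069442 ] tilt [-7.39290169e-04 -5.34171813e-05] yaw -0.061343126614463284
[  198     0   163   184 19965]
60 [ 89.5 -30.7  12.6] [89.4 31.7 12.6] 0.062421930390148914
120 [ 65.9 -31.   12.7] [65.9 31.5 12.7] 0.06251158514820387
171 [ 44.6 -31.2  12.7] [44.6 31.3 12.7] 0.06241077480630638
near edge tool [39.1  1.3 14.2] world [ 0.5561 -0.1587  0.0395]
```

>>> send_rows(
  xyz=[
    [-2,0,0],
    [-7,0,0],
    [-15,0,0],
    [-25,0,0],
    [-38,0,0],
    [-54,0,0],
    [-72,0,0],
    [-90,0,0],
    [-104,0,0],
    [-113,0,0],
  ],
  dr=[
    [0,0,0],
    [0,0,0],
    [0,0,0],
    [0,0,0],
    [0,0,0],
    [0,0,0],
    [0,0,0],
    [0,0,0],
    [0,0,0],
    [0,0,0],
  ],
)

```text
time: 33.45
position: [0.4018, -0.1482, 0.0537]
tool_rot: [3.139, -0.098, -0.004]
ft_force: [-0.5, -0.7, -1.4]
grip_width: 0.249
grip_force: 55.0
```

>>> send_rows(
  xyz=[
    [0,0,-2],
    [0,0,-8],
    [0,0,-18],
    [0,0,-30],
    [0,0,-42],
    [0,0,-54],
    [0,0,-62],
    [0,0,-66],
    [0,0,-66],
    [0,0,-66],
  ],
  dr=[
    [0,0,0],
    [0,0,0],
    [0,0,0],
    [0,0,0],
    [0,0,0],
    [0,0,0],
    [0,0,0],
    [0,0,0],
    [0,0,0],
    [0,0,0],
  ],
)

```text
time: 34.28
position: [0.4049, -0.1481, 0.1202]
tool_rot: [3.14, -0.096, 0.0]
ft_force: [0.2, -0.2, -1.8]
grip_width: 0.248
grip_force: 55.0
```

Run:
```python
from h import *
s=get_state();print(s["position"],s["joint_positions"])
snap("top","t10",(230,150,430,300),4)
im=cv2.imread("pics/t10_raw.png"); h=cv2.cvtColor(im,cv2.COLOR_BGR2HSV); m=cv2.inRange(h,(45,100,50),(80,255,255))
m=cv2.morphologyEx(m,cv2.MORPH_CLOSE,np.ones((9,9)))
n,l,st,c=cv2.connectedComponentsWithStats(m)
for i in range(1,n):
    if st[i,4]>200:
        r=cv2.minAreaRect(np.argwhere(l==i)[:,::-1].astype(np.float32)); print(r,np.round(p2w("top",r[0],.041),4))
```

```text
[ 0.40488173 -0.14807557  0.12021747] [ 1.16935302 -0.02624995 -0.8579459   2.08685178 -0.02233977  1.07185339
 -1.30953129]
((341.0, 194.0), (28.0, 20.0), 90.0) [ 0.6012 -0.158   0.041 ]
((390.0, 196.0), (28.0, 20.0), 90.0) [ 0.5921 -0.3071  0.041 ]
((446.97064208984375, 242.8823699951172), (13.824529647827148, 15.522278785705566), 75.96376037597656) [ 0.4457 -0.4712  0.041 ]
```

View pics/t10.png

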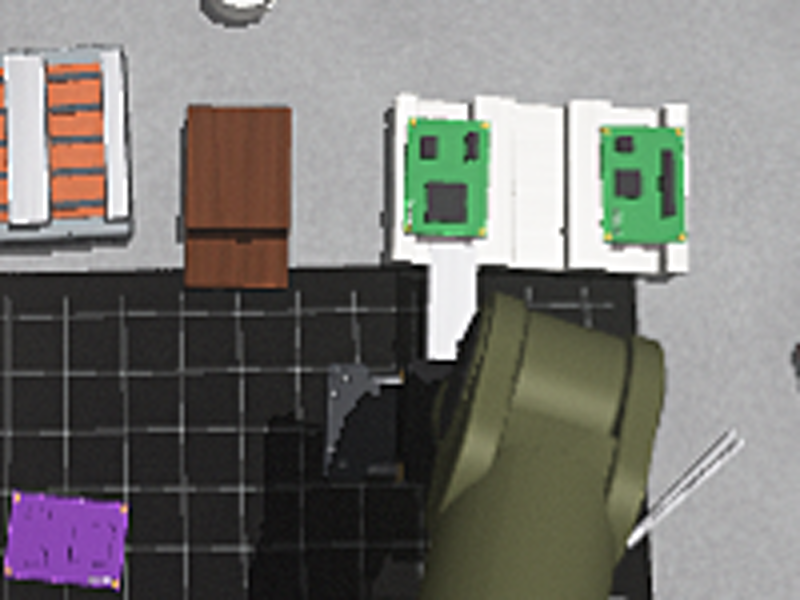

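Boards lie flat in the left and right rack bays, at crop pixels (448,178) and (643,185). The holder at (238,195) hasn't moved. Next, take the spatula in front of the holder and measure the mouth close up.

>>> send_rows(
  xyz=[
    [8,-6,0],
    [16,-18,0],
    [22,-34,0],
    [26,-52,0],
    [27,-72,0],
    [27,-92,0],
    [26,-112,0],
    [25,-130,0],
    [23,-144,0],
    [21,-150,0],
  ],
  dr=[
    [0,0,0],
    [0,0,-0.01],
    [0,0,-0.02],
    [0,0,-0.03],
    [0,0,-0.039],
    [0,0,-0.039],
    [0,0,-0.039],
    [0,0,-0.039],
    [0,0,-0.039],
    [0,0,-0.039],
  ],
)

```text
time: 35.17
position: [0.4343, 0.0027, 0.1196]
tool_rot: [-3.14, 0.03, 0.002]
ft_force: [-0.7, 0.6, -1.1]
grip_width: 0.248
grip_force: 55.0
```

>>> send_rows(
  xyz=[
    [0,0,0],
    [0,0,0],
    [0,0,0],
    [0,0,0],
    [0,0,0],
    [0,0,0],
    [0,0,0],
    [0,0,0],
    [0,0,0],
    [0,0,0],
  ],
  dr=[
    [0,0,0],
    [0,0,0],
    [0,0,0],
    [0,0,0],
    [0,0,0],
    [0,0,0],
    [0,0,0],
    [0,0,0],
    [0,0,0],
    [0,0,0],
  ],
)

```text
time: 36.0
position: [0.4349, 0.0003, 0.1202]
tool_rot: [3.141, -0.035, -0.0]
ft_force: [-0.4, -0.5, -1.8]
grip_width: 0.246
grip_force: 55.0
```

Run:
```python
from h import *
s=get_state();print(s["position"],s["joint_positions"])
go([.416,.0028,.12],down(-.022))
snap("wrist","w14"); snap("top","t14")
im=cv2.imread("pics/w14_raw.png"); h=cv2.cvtColor(im,cv2.COLOR_BGR2HSV); m=cv2.inRange(h,(3,90,50),(18,255,255))
n,l,st,c=cv2.connectedComponentsWithStats(m); i=1+np.argmax(st[1:,4]); print("wrist",st[i])
t=cv2.imread("pics/t14_raw.png"); h=cv2.cvtColor(t,cv2.COLOR_BGR2HSV); m=cv2.inRange(h,(3,90,40),(18,255,255)); m[:,:262]=0
n,l,st,c=cv2.connectedComponentsWithStats(m)
for i in range(1,n):
    if st[i,4]>100:print("top",st[i])
print([w2p("wrist",[.525,y,.012],s) for y in(.04,-.04)],[w2p("wrist",[.5645,y,.046],s) for y in(.04,-.04)])
```

```text
[4.34865904e-01 2.72893170e-04 1.20173574e-01] [ 0.99364924 -0.01077129 -1.0333409   2.07525811 -0.01023857  1.07194874
 -1.62782193]
xyz mm [-18.9  -2.1   0.2]
dr [ 0.  0. -0.]
wrist [ 210   14   26   67 1457]
top [276 177  27  30 697]
[array([212.56791874,  80.00312799]), array([335.96056019,  77.00445378])] [array([197.75988798,  -0.98253042]), array([346.22789619,  -4.75915704])]
```

Run:
```python
from h import *
s=get_state()
im=cv2.imread("pics/w14_raw.png"); h=cv2.cvtColor(im,cv2.COLOR_BGR2HSV); m=cv2.inRange(h,(3,90,30),(18,255,255)); m=cv2.medianBlur(m,3)
n,l,st,c=cv2.connectedComponentsWithStats(m); print(st[1:][st[1:,4]>80])
L=[];Q=[]
for r in range(24,72,6):
    xs=np.where(m[r,190:370])[0]+190; L.append(p2w("wrist",(xs[0],r),.012,s)); Q.append(p2w("wrist",(xs[-1],r),.012,s)); print(r,xs[0],xs[-1],L[-1][:2].round(4),Q[-1][:2].round(4))
for A in(L,Q): A=np.array(A); print(np.polyfit(A[:,0]-.5645,A[:,1],1))
```

```text
[[ 204    0   32   82 2016]
 [ 317    0   26   83 1503]]
24 210 335 [0.559  0.0396] [ 0.5571 -0.0391]
30 211 335 [0.5554 0.0392] [ 0.5535 -0.0391]
36 211 335 [0.5518 0.0394] [ 0.55   -0.0391]
42 211 334 [0.5482 0.0396] [ 0.5464 -0.0385]
48 212 334 [0.5446 0.0392] [ 0.5428 -0.0385]
54 212 334 [0.541  0.0394] [ 0.5391 -0.0386]
60 211 335 [0.5373 0.0403] [ 0.5355 -0.0392]
66 211 335 [0.5337 0.0405] [ 0.5318 -0.0393]
[-0.03665016  0.03901276]
[ 0.00233858 -0.03887599]
```

>>> send_rows(
  xyz=[
    [-4,-1,0],
    [-10,-2,0],
    [-16,-2.5,4],
    [-19,-2.5,12],
    [-19,-2.5,24],
    [-19,-2.5,38],
    [-19,-2.5,52],
    [-19,-2.5,66],
    [-19,-2.5,75],
    [-19,-2.5,77],
  ],
  dr=[
    [0,0,0],
    [0,0,0],
    [0,0,0],
    [0,0,0],
    [0,0,0],
    [0,0,0],
    [0,0,0],
    [0,0,0],
    [0,0,0],
    [0,0,0],
  ],
)

```text
time: 36.93
position: [0.4138, 0.0034, 0.0411]
tool_rot: [-3.141, 0.035, 0.006]
ft_force: [0.0, -0.2, -1.2]
grip_width: 0.246
grip_force: 55.0
```

Run:
```python
from h import *
s=get_state();print(s["position"],s["joint_positions"],s["ft_force"])
M=R.from_rotvec(s["tool_rot"]).as_matrix();print(M[2,:2],np.arctan2(M[1,0],M[0,0]))
go([.416,.003,.0435],down(-.02)); go([.502,.0013,.0435])
snap("scene","s14",(220,170,360,275),5)
```

```text
[0.41379886 0.00337448 0.0411377 ] [ 0.95398776  0.11715566 -1.04494993  2.18981759  0.12777987  0.90034222
 -1.76083438] [ 0.0314006  -0.1808432  -1.23426786]
[-0.0036839  -0.00085427] -0.022044289475518626
xyz mm [ 2.2  0.3 -2.4]
dr [-0.001  0.004 -0.002]
xyz mm [88.2  0.1 -2.7]
```

View pics/s14.png

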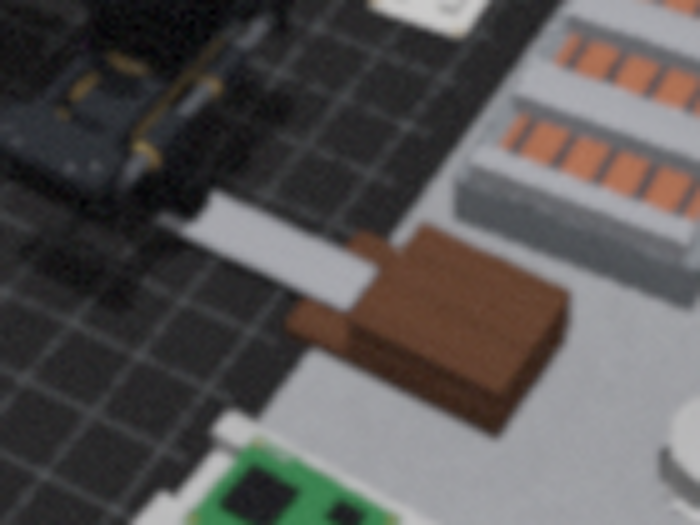

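The blade lies over the ledge, centred and aligned, with its tip at the slot mouth. Inserting in stages.

>>> send_rows(
  xyz=[
    [1,0,-2],
    [4,0,-2.4],
    [9,0,-2.5],
    [15,0,-2.5],
    [22,0,-2.5],
    [30,0,-2.6],
    [38,0,-2.6],
    [46,0,-2.6],
    [53,0,-2.7],
    [58,0,-2.7],
  ],
  dr=[
    [0,0.004,0],
    [0,0.004,0],
    [0,0.004,0],
    [0,0.004,0],
    [0,0.004,0],
    [0,0.004,0],
    [0,0.004,0],
    [0,0.004,0],
    [0,0.004,0],
    [0,0.004,0],
  ],
)

```text
time: 37.82
position: [0.475, 0.0021, 0.0458]
tool_rot: [-3.141, 0.035, -0.006]
ft_force: [-0.1, -0.5, -1.6]
grip_width: 0.248
grip_force: 55.0
```

Run:
```python
from h import *
s=get_state();print(s["position"],s["ft_force"],s["torque"])
M=R.from_rotvec(s["tool_rot"]).as_matrix();print(M[2,:2],np.arctan2(M[1,0],M[0,0]))
go([.5075,.0013,.0425],down(-.02))
snap("scene","s15"); snap("top","t15")
t=cv2.imread("pics/t15_raw.png"); h=cv2.cvtColor(t,cv2.COLOR_BGR2HSV); m=cv2.inRange(h,(3,90,40),(18,255,255)); m[:,:262]=0
n,l,st,c=cv2.connectedComponentsWithStats(m)
for i in range(1,n):
    if st[i,4]>100:print("top",st[i])
```

```text
[0.4749979  0.00211745 0.04576905] [-0.14953768 -0.51514734 -1.55768499] [ 0.00490176  0.0523155  -0.02395499]
[ 0.00404028 -0.0006697 ] -0.022251444641427375
xyz mm [32.5  0.1  3.4]
dr [-0.001 -0.004 -0.002]
top [276 177  27  29 631]
```

>>> send_rows(
  xyz=[
    [1,0,1],
    [4,0,2],
    [8,0,3],
    [12,0,3],
    [16,0,3],
    [20,0,3],
    [24,0,3],
    [28,0,3],
    [31,0,3],
    [32,0,3],
  ],
  dr=[
    [0,-0.003,0],
    [0,-0.004,0],
    [0,-0.004,0],
    [0,-0.004,0],
    [0,-0.004,0],
    [0,-0.004,0],
    [0,-0.004,0],
    [0,-0.004,0],
    [0,-0.004,0],
    [0,-0.004,0],
  ],
)

```text
time: 38.75
position: [0.5065, 0.0013, 0.043]
tool_rot: [-3.141, 0.035, -0.0]
ft_force: [0.8, -0.3, -1.4]
grip_width: 0.246
grip_force: 55.0
```

```bash
cat > q.py <<'E'
from h import *
s=get_state();print(s["position"],s["ft_force"],s["torque"])
M=R.from_rotvec(s["tool_rot"]).as_matrix();print(M[2,:2],np.arctan2(M[1,0],M[0,0]))
Rt=R.from_rotvec(s["tool_rot"])
snap("wrist","wq")
im=cv2.imread("pics/wq_raw.png"); h=cv2.cvtColor(im,cv2.COLOR_BGR2HSV); m=cv2.inRange(h,(3,90,30),(18,255,255)); m=cv2.medianBlur(m,3)
n,l,st,c=cv2.connectedComponentsWithStats(m); print(st[1:][st[1:,4]>80])
g=cv2.cvtColor(im,cv2.COLOR_BGR2GRAY).astype(int)
for c in (200,225,330,355): print(c,[ (r,g[r,c],m[r,c]) for r in range(60,250,6)])
for x,z in ((.525,.012),(.5645,.046)): print([w2p("wrist",[x,y,z],s).round(1) for y in(.04,-.04)])
E
python3 q.py
```

```text
[0.50653719 0.00126043 0.0430313 ] [ 0.77517964 -0.31677211 -1.36567521] [ 0.09461001  0.04183162 -0.0215739 ]
[ 0.0003039  -0.00016204] -0.022348968142025027
[[  168     0   223   221 37693]]
200 [(60, np.int64(110), np.uint8(255)), (66, np.int64(112), np.uint8(255)), (72, np.int64(112), np.uint8(255)), (78, np.int64(113), np.uint8(255)), (84, np.int64(111), np.uint8(255)), (90, np.int64(111), np.uint8(255)), (96, np.int64(111), np.uint8(255)), (102, np.int64(112), np.uint8(255)), (108, np.int64(112), np.uint8(255)), (114, np.int64(112), np.uint8(255)), (120, np.int64(111), np.uint8(255)), (126, np.int64(113), np.uint8(255)), (132, np.int64(113), np.uint8(255)), (138, np.int64(109), np.uint8(255)), (144, np.int64(51), np.uint8(255)), (150, np.int64(111), np.uint8(255)), (156, np.int64(110), np.uint8(255)), (162, np.int64(110), np.uint8(255)), (168, np.int64(104), np.uint8(255)), (174, np.int64(105), np.uint8(255)), (180, np.int64(106), np.uint8(255)), (186, np.int64(107), np.uint8(255)), (192, np.int64(106), np.uint8(255)), (198, np.int64(107), np.uint8(255)), (204, np.int64(50), np
[... 3143 characters left out ...]
np.int64(101), np.uint8(255)), (156, np.int64(103), np.uint8(255)), (162, np.int64(101), np.uint8(255)), (168, np.int64(103), np.uint8(255)), (174, np.int64(102), np.uint8(255)), (180, np.int64(103), np.uint8(255)), (186, np.int64(104), np.uint8(255)), (192, np.int64(104), np.uint8(255)), (198, np.int64(104), np.uint8(255)), (204, np.int64(103), np.uint8(255)), (210, np.int64(103), np.uint8(255)), (216, np.int64(49), np.uint8(255)), (222, np.int64(28), np.uint8(0)), (228, np.int64(54), np.uint8(0)), (234, np.int64(29), np.uint8(0)), (240, np.int64(28), np.uint8(0)), (246, np.int64(32), np.uint8(0))]
[array([197.7, 219.6]), array([359.9, 215.9])]
[array([171.4, 144.9]), array([382.4, 139.9])]
```

>>> send_rows(
  xyz=[
    [0.5,0,1],
    [1,0,2],
    [1.5,0,3],
    [2,0,3.3],
    [2.5,0,3.5],
    [3,0,3.5],
    [3.5,0,3.5],
    [4,0,3.5],
    [4.5,0,3.5],
    [4.5,0,3.5],
  ],
  dr=[
    [0,0,0],
    [0,0,0],
    [0,0,0],
    [0,0,0],
    [0,0,0],
    [0,0,0],
    [0,0,0],
    [0,0,0],
    [0,0,0],
    [0,0,0],
  ],
)

```text
time: 39.63
position: [0.5105, 0.0011, 0.0395]
tool_rot: [3.141, -0.035, 0.0]
ft_force: [0.4, 0.3, -0.5]
grip_width: 0.245
grip_force: 55.0
```

```bash
sed -i '/for c in (200/d' q.py; python3 q.py
```

```text
[0.51053002 0.00108605 0.03952033] [ 0.40249797  0.29213509 -0.52667172] [0.00893976 0.04469597 0.0348007 ]
[4.79201256e-05 1.66719632e-04] -0.02236314683295502
[[  165     0   229   231 40947]]
[array([196.5, 229.5]), array([360.8, 225.8])]
[array([169.3, 156.5]), array([384. , 151.5])]
```

>>> send_rows(
  xyz=[
    [0.5,0,0],
    [1,0,0.3],
    [1.5,0,0.6],
    [2,0,0.6],
    [2,0,0.6],
    [2,0,0.6],
    [2,0,0.6],
    [2,0,0.6],
    [2,0,0.6],
    [2,0,0.6],
  ],
  dr=[
    [0,0,0],
    [0,0,0],
    [0,0,0],
    [0,0,0],
    [0,0,0],
    [0,0,0],
    [0,0,0],
    [0,0,0],
    [0,0,0],
    [0,0,0],
  ],
)

```text
time: 40.52
position: [0.5124, 0.001, 0.0389]
tool_rot: [3.141, -0.035, -0.0]
ft_force: [-0.5, -0.2, -1.5]
grip_width: 0.245
grip_force: 55.0
```

>>> send_rows(
  xyz=[
    [0,0,0],
    [0,0,0],
    [0,0,0],
    [0,0,0],
    [0,0,0],
    [0,0,0],
    [0,0,0],
    [0,0,0],
    [0,0,0],
    [0,0,0],
  ],
  dr=[
    [0,0,0],
    [0,0,0],
    [0,0,0],
    [0,0,0],
    [0,0,0],
    [0,0,0],
    [0,0,0],
    [0,0,0],
    [0,0,0],
    [0,0,0],
  ],
  jaw=50,
)

```text
time: 41.35
position: [0.5124, 0.0011, 0.0389]
tool_rot: [3.141, -0.035, -0.0]
ft_force: [0.6, 0.1, 1.4]
grip_width: 0.575
grip_force: 0.0
```

>>> send_rows(
  xyz=[
    [0,0,-3],
    [0,0,-10],
    [0,0,-20],
    [0,0,-35],
    [0,0,-50],
    [0,0,-70],
    [-10,0,-90],
    [-20,0,-105],
    [-25,0,-110],
    [-25,0,-110],
  ],
  dr=[
    [0,0,0],
    [0,0,0],
    [0,0,0],
    [0,0,0],
    [0,0,0],
    [0,0,0],
    [0,0,0],
    [0,0,0],
    [0,0,0],
    [0,0,0],
  ],
)

```text
time: 42.18
position: [0.4877, 0.0014, 0.1506]
tool_rot: [3.138, -0.035, 0.004]
ft_force: [-0.1, -0.3, 0.0]
grip_width: 0.575
grip_force: 0.0
```

Run:
```python
from h import *
s=get_state();print(s["position"],s["ft_force"],s["grip_width"])
snap("wrist","w16"); snap("scene","s16"); snap("top","t16")
g=cv2.cvtColor(cv2.imread("pics/w16_raw.png"),cv2.COLOR_BGR2GRAY).astype(int); h=cv2.cvtColor(cv2.imread("pics/w16_raw.png"),cv2.COLOR_BGR2HSV)
m=cv2.inRange(h,(3,90,30),(18,255,255)); n,l,st,c=cv2.connectedComponentsWithStats(cv2.medianBlur(m,3)); print(st[1:][st[1:,4]>200])
# expected pixels for a home spatula
x0=.5645; 
for nm,P in [("grip front top L",(x0-.02,.011,.044)),("grip front top R",(x0-.02,-.011,.044)),("grip rear top",(x0-.13,0.003,.044)),("mouth top",(x0,0,.046)),("ledge front",(x0-.04,0,.012))]: print(nm,w2p("wrist",P,s).round(1))
u=int(w2p("wrist",(x0-.02,0,.044),s)[0]); print(u,[(r,int(g[r,u])) for r in range(0,240,5)])
for r in (125,150,190,215): print(r,[(c,int(g[r,c])) for c in range(220,340,5)])
```

```text
[0.48772231 0.00144319 0.1505625 ] [-0.08477515 -0.3397536   0.02596188] 0.5754511651677641
[[   50     0    60    30  1570]
 [  214     0   128   158 15878]
 [   57    35    59    37  1720]
 [   63    75    56    16   603]]
grip front top L [260.2 131.5]
grip front top R [293.3 130.7]
grip rear top [276.2 283.3]
mouth top [276.   99.9]
ledge front [277.3 155.8]
276 [(0, 100), (5, 101), (10, 101), (15, 101), (20, 102), (25, 102), (30, 101), (35, 101), (40, 102), (45, 103), (50, 102), (55, 103), (60, 101), (65, 102), (70, 102), (75, 103), (80, 102), (85, 105), (90, 104), (95, 104), (100, 62), (105, 136), (110, 254), (115, 252), (120, 252), (125, 252), (130, 254), (135, 40), (140, 71), (145, 71), (150, 68), (155, 65), (160, 66), (165, 63), (170, 63), (175, 61), (180, 60), (185, 57), (190, 57), (195, 31), (200, 22), (205, 22), (210, 29), (215, 21), (220, 21), (225, 25), (230, 25), (235, 44)]
125 [(220, 220), (225, 96), (230, 92), (235, 97), (240, 98), (245, 94), (250, 97), (255, 253), (260, 252), (265, 252), (270, 252), (275, 252), (280, 253), (285, 253), (290, 253), (295, 252), (300, 1
[... 200 characters left out ...]
0), (270, 62), (275, 68), (280, 71), (285, 77), (290, 55), (295, 253), (300, 166), (305, 101), (310, 104), (315, 102), (320, 85), (325, 95), (330, 45), (335, 50)]
190 [(220, 44), (225, 43), (230, 47), (235, 46), (240, 48), (245, 46), (250, 48), (255, 30), (260, 24), (265, 54), (270, 54), (275, 57), (280, 53), (285, 22), (290, 44), (295, 25), (300, 26), (305, 31), (310, 50), (315, 46), (320, 37), (325, 31), (330, 28), (335, 56)]
215 [(220, 26), (225, 59), (230, 25), (235, 25), (240, 26), (245, 25), (250, 25), (255, 24), (260, 23), (265, 20), (270, 20), (275, 21), (280, 22), (285, 21), (290, 18), (295, 24), (300, 25), (305, 24), (310, 25), (315, 25), (320, 25), (325, 24), (330, 25), (335, 46)]
```

The grip front is at row 133, against 131 expected for fully home, so the tip is about 83 mm deep. The spatula is released and aligned, and the arm is clear. Handing in.

>>> send_rows(
  xyz=[
    [0,0,-10],
    [0,0,-25],
    [0,0,-40],
    [0,0,-50],
    [0,0,-50],
    [0,0,-50],
    [0,0,-50],
    [0,0,-50],
    [0,0,-50],
    [0,0,-50],
  ],
  dr=[
    [0,0,0],
    [0,0,0],
    [0,0,0],
    [0,0,0],
    [0,0,0],
    [0,0,0],
    [0,0,0],
    [0,0,0],
    [0,0,0],
    [0,0,0],
  ],
)

```text
time: 43.17
position: [0.487, 0.0017, 0.1983]
tool_rot: [-3.141, 0.035, 0.002]
ft_force: [0.1, -0.4, 0.0]
grip_width: 0.572
grip_force: 0.0
```

Run:
```python
from h import *
s=get_state(); snap("wrist","w17"); snap("top","t17")
h=cv2.cvtColor(cv2.imread("pics/t17_raw.png"),cv2.COLOR_BGR2HSV); m=cv2.morphologyEx(cv2.inRange(h,(45,100,50),(80,255,255)),cv2.MORPH_CLOSE,np.ones((9,9)))
n,l,st,c=cv2.connectedComponentsWithStats(m); print([p2w("top",c[i],.041).round(3) for i in range(1,n) if st[i,4]>200])
g=cv2.cvtColor(cv2.imread("pics/w17_raw.png"),cv2.COLOR_BGR2GRAY).astype(int); P=w2p("wrist",(.5445,0,.044),s); print(P,[(r,int(g[r,int(P[0])])) for r in range(int(P[1])-14,int(P[1])+16,3)])
print(close_job())
```

```text
[array([ 0.605, -0.158,  0.041]), array([ 0.593, -0.308,  0.041]), array([ 0.446, -0.471,  0.041])]
[277.63363168 126.45916721] [(112, 240), (115, 240), (118, 240), (121, 239), (124, 241), (127, 110), (130, 34), (133, 59), (136, 57), (139, 58)]
the job is handed in; nothing more can be done
None
```

The job is handed in, but no verdict came back: the preheater lever is pushed over, both boards (only two were there) lie flat in their own rack bays, and the spatula is about 83 mm into the holder slot and released.

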